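# Unstack the tube blocks and lay out the pipetting place

## Task

Unload the stack: pile the two steel spacer plates one on the other, edges matching, centred on the black plate rest and lined up lengthwise with it; stand the square tube block on the mat centred in front of the tube rack, square to the mat, and the round insert on the mat centred in front of the mixer, each with a gap of about 40 mm to the rack or mixer behind it. Stand the white trough on the mat midway between block and insert, in line with them, square to the mat with its long side pointing away from the robot. Leave the glass beaker where it stands, and let go of everything.

Things in the scene. Friction and masses are not known exactly. Their poses are not given: they have to be found in the camera images.
- mat: Teal bench mat, fixed, 240 x 360 x 3 mm, its top 3 mm above the bench. Origin at the centre of its underside; its x axis points away from the robot (its yaw is small), y to the left along its 360 mm side. The tube rack and the mixer stand fixed near its far edge, one at the left, one at the right, 240 mm between their centres, which lie 65 mm beyond the mat's centre. The near half is empty at the start.
- rack: White tube rack, fixed on the mat, 80 mm deep (x) x 124 mm wide (y) x 50 mm high, rows of dark holes in its top, a few capped tubes standing in the rear ones (up to 72 mm above the mat). Origin at the centre of its underside; -x is its front, which faces the robot.
- mixer: Grey vortex mixer, fixed on the mat, 80 mm deep (x) x 100 mm wide (y) x 45 mm high, with a black rubber cup on top (57 mm in all). Origin at the centre of its underside; -x is its front, which faces the robot.
- plate_top_c (a point): Upper spacer plate: plain steel, 90 x 40 x 8 mm, long side along its x, 80 g, loose. Point at its centre. It lies on top of the stack, crosswise to the lower plate. The stack stands on a fixed grey plastic base (100 x 100 x 8 mm); from the bottom up: tube block, lower plate, round insert, upper plate, all about concentric, nothing fastened; its top is 96 mm above the bench. Each plate is narrower than what is below it, so grip it by its edges with the fingertips only.
- insert_c (a point): Round tube insert: beige plastic cylinder, 58 mm across, 40 mm high, dark holes in its flat top, 110 g, loose. Point at its centre, half-way up. Starts in the stack under the upper plate.
- plate_low_c (a point): Lower spacer plate: same as the upper one, 90 x 40 x 8 mm, long side along its x, loose. Point at its centre. Starts in the stack between round insert and tube block.
- block_c (a point): Tube block: aluminium, 60 x 60 mm, 32 mm high, 16 dark holes in its flat top, 220 g, loose. Point at its centre, half-way up; x and y along its sides. Starts at the bottom of the stack, on the grey base.
- trough_c (a point): Reagent trough: open white plastic tray, 100 mm long (its x) x 50 mm wide (y) x 32 mm high outside, walls 4 mm thick, stiff, 90 g, loose, standing empty on the bench. Point at the centre of the outer box, half-way up.
- rest: Plate rest: flat black rubber slab lying on the bench, fixed, 120 mm long (its x) x 70 mm wide (y) x 5 mm thick. Origin at the centre of its underside, its top 5 mm higher.
- beaker: Glass beaker, 66 mm across, 75 mm high, loose, to be left standing where it is. Origin at the centre of its underside.
There are look-alikes about, which are no part of the job. Leave any orange look-alike of the part that bears block_c alone.

How it is judged:
At the end, for the whole second after the job is handed in: On the mat, upright: block 110 mm in front of the rack's centre, insert of the mixer's, each within 15 mm; trough between, 95-145 mm from both, in line within 23 mm; block, trough square within 0.2 rad. Plates piled within 12 mm, within 15 mm and 0.2 rad of the rest. All at rest (x of block_c in the frame of rack between -0.125 and -0.095 m and y of block_c in the frame of rack between -0.015 and 0.015 m and x of insert_c in the frame of mixer between -0.125 and -0.095 m and y of insert_c in the frame of mixer between -0.015 and 0.015 m and height (world z) of block_c between 0.014 and 0.024 m and angle between each of block_c, insert_c, trough_c, plate_low_c, plate_top_c's own z axis and vertical below 0.1 rad and height (world z) of insert_c between 0.018 and 0.028 m and height (world z) of trough_c between 0.014 and 0.024 m and horizontal distance between trough_c and block_c between 0.095 and 0.145 m and horizontal distance between trough_c and insert_c between 0.095 and 0.145 m and x of trough_c in the frame of mat between -0.068 and -0.022 m and angle between the x axis of trough_c and the x axis of mat, either way round below 0.2 rad and (angle between the x axis of block_c and the x axis of mat, either way round below 0.2 rad or angle between the x axis of block_c and the y axis of mat, either way round below 0.2 rad) and horizontal distance between each of plate_low_c, plate_top_c and rest below 0.015 m and angle between the x axis of each of plate_low_c, plate_top_c and the x axis of rest, either way round below 0.2 rad and height (world z) of plate_low_c between 0.005 and 0.021 m and height (world z) of plate_top_c between 0.005 and 0.021 m and horizontal distance between plate_low_c and plate_top_c below 0.012 m and linear speed of each of block, insert, trough, plate_low, plate_top below 0.02 m/s); the robot touches nothing.
It fails at once if the beaker is shifted or tipped (distance of beaker from where it was at the start of the episode above 0.02 m or angle between beaker's own z axis and vertical above 0.3 rad).
It also fails if it takes over 144 s, if anything falls off the work surface, if the arm or the gripper's body presses on something with over 40 N, if the wrist force passes 120 N, or if a joint passes its speed limit or range.

## Robot

A 6-joint arm with a two-finger parallel gripper is mounted at the origin on the work surface. World frame = base frame: x ahead of the robot, y to its left, z up, the work surface at z = 0. Lengths are in m, angles in rad, forces in N, time in s.
With the tool pointing down it reaches from about 0.375 to 0.925 m from the base axis. Payload 5.7 kg.
Tool frame: the origin (TCP) lies between the finger pads; the fingertips stand 22 mm ahead of it and the grasp point (between the pads) lies 3 mm ahead of it; y points along the fingers, z is the direction in which the jaws open and shut, and the axes are right-handed (so a half turn about y gives the same grasp; the last joint's range is limited). The gripper opens to 85 mm and grips with 20 to 120 N. Pads are 22 mm wide; open, the fingers measure 114 mm over their backs; the gripper's body (76 mm by 85 mm) begins 54 mm behind the grasp point. The pads swing forward as they close: fully open they stand 13 mm farther back than shut.
Start: joints at [-1.328, 0.359, 1.51, -0, 1.272, -0.115], TCP at [0.21, -0.562, 0.253] pointing down, gripper open.
Joint ranges: [-2.97, 2.97], [-1.01, 2.36], [0.21, 2.38], [-0.96, 4.11], [0.2, 2.71], [-2.98, 2.98]. Speed limits (rad/s): [2.39, 2.39, 3.14, 3.14, 3.14, 3.14].

## Interface

Orientations are given as a rotation vector (axis times angle).
In Python, from station import bot gives the robot as it stands. The module is installed in compiled form; this text tells all that it offers.
- The arm moves only by the tool play_rows, never from a script. Its argument "rows" is a list of rows, each a list of 6 numbers: the shift along the tool's x, y, z in units of 500 mm (1.0 is 500 mm), then the turn, a rotation vector about the tool's x, y, z in units of 120 degrees (1.0 is 120 degrees). In form: [[tx, ty, tz, wx, wy, wz], ...]. A call has 1 to 12 rows; each row is the pose to reach, as a shift and turn from the pose commanded when the call began, along the tool's axes at that moment; what a row does not reach only later rows make up. A row lasts 1/8 s, in which the tool goes at most 62.5 mm and 10.7 degrees, less where a joint would pass 70% of its speed; a pose out of reach is approached as far as the arm can. A call with a number of a shift or a turn outside -1 to 1 is refused whole. A call with a gripper value outside its range is refused whole. "grip" is the gripper's target within -1 to 1 (fully open at 1, half-way at 0, shut at -1), set as the call begins (left out, the last holds). The fingers move at their own pace and stop on an object; the grip force is fixed at half the most. Time passes only in rows, so rows that repeat a pose let the fingers close. It gives the time, the measured TCP pose, the force and the opening at its end, in the units of the state.
- bot.state(): the state, without advancing time (a new reading comes with each control period).
- bot.camera(name): name is "scene" or "top" or "wrist"; returns (picture, depth): 384x512x3 uint8, blue, green, red; 384x512 float32, m along the optical axis (not along the pixel's ray), 0 where there is no reading.
- bot.get_calibration(name): a dict with "vertical_fov" (degrees; the focal length in pixels is half the picture's height over the tangent of half this angle, whatever the lens; pixels are square), "cx", "cy" (the principal point, pixels), "k1" (the pictures are not rectified: a ray, as slopes to the right and down, at radius r is drawn at 1 + k1 r^2 times it, then the intrinsics apply), "pose" (4x4, takes a point from camera to world coordinates). Camera axes: x right, y down, z forward; pixel columns grow to the right and rows downward; lengths in m; the calibration is good to about 2 mm. A picture is of the moment at which its call begins: read the wrist's pose just before it. get_calibration takes no time and is no camera call; for the wrist camera it gives the pose at the moment of the call.
- bot.close_job(): hands the job in, once; it reports no verdict.
Trained networks look in the newest picture that a camera, given by its name, has taken for a name from the list of things; names that differ only in an ending like _2 or _b are one class to them, and where a whole thing is asked for, a point or a joint stands for the part that bears it (a point fixed in the world has none). Each returns a list of dicts, best first, with "p" (0 to 1); they miss things now and then, are a little off and sometimes report something else, mostly with a low value. They report only what shows in the picture. A call takes as long as a camera call. They do not tell look-alikes from the thing itself.
- bot.cut_out(target, camera): "pixels" (384x512 bool, what is visible of it).
- bot.tip_of(target, camera): "location" ([x, y, z] in m, in world coordinates, good to about 4 mm: a listed point, or the origin of a listed thing).
The state is a dict: "clock": time; "joint_pos": joint angles; "qd": joint speeds; "joint_torque": joint torques, N m; "tcp_pos": TCP position; "ee_rot": TCP orientation; "ft_force": force on the tool from outside, world axes, zero at the start; "ft_torque": the same for the moment, N m; "width": finger opening in m.
Only numpy, scipy, OpenCV 4.12 (cv2) and the standard library are available. Lean on these libraries where they do the work, as an engineer would, in place of code of your own. Each camera call takes 0.05 s, during which the arm holds its last target.

## Working session

There is one attempt and no reset: what is moved stays moved. The work goes in short steps, Python scripts to look and compute and a tool call to move; the robot and the scene stay as the last step left them, time stands still between calls to the robot, and variables do not carry over. Pictures are saved under pics/ and viewed, and the job is handed in when it is done.

Besides the shell and the picture viewer there is one more tool, called as a command line: name --pt "numbers of a row" for each row, then --argument value for the rest. play_rows: Moves the arm, as the interface text tells. Its arguments: {"type":"object","properties":{"rows":{"type":"array","items":{"type":"array","items":{"type":"number"}}},"grip":{"type":"number"}},"required":["rows"]}

```bash
mkdir -p pics; ls; python3 - <<'E'
from station import bot
import cv2
s=bot.state(); print({k:s[k] for k in('clock','joint_pos','tcp_pos','ee_rot','width')})
for n in('scene','top','wrist'):
    im,d=bot.camera(n); cv2.imwrite(f'pics/a_{n}.png',im)
    c=bot.get_calibration(n); print(n,c)
E
```

```text
pics
{'clock': 0.0, 'joint_pos': array([-1.32809978e+00,  3.59526401e-01,  1.51142853e+00, -1.86884872e-05,
        1.27248388e+00, -1.15115628e-01]), 'tcp_pos': array([ 0.20996079, -0.56139006,  0.25244228]), 'ee_rot': array([-0.36662863,  2.02846147, -2.02466951]), 'width': 0.08531751453062225}
scene {'vertical_fov': 49.00370347133627, 'cx': 261.4170078745797, 'cy': 194.85374113084407, 'k1': -0.07094337212579079, 'pose': array([[-0.88816307,  0.32950459, -0.32030156,  0.87286591],
       [ 0.45933814,  0.61653671, -0.63944582,  0.74359746],
       [-0.01322267, -0.71505888, -0.69893916,  0.8650495 ],
       [ 0.        ,  0.        ,  0.        ,  1.        ]])}
top {'vertical_fov': 44.90464214907038, 'cx': 259.6158874458687, 'cy': 194.51596907520846, 'k1': -0.0846451412481971, 'pose': array([[-0.02034242, -0.98318849,  0.18145681,  0.24775971],
       [-0.99976409,  0.0213858 ,  0.00379515,  0.02544815],
       [-0.00761194, -0.1813368 , -0.98339159,  1.46064865],
       [ 0.        ,  0.        ,  0.        ,  1.        ]])}
wrist {'vertical_fov': 63.85140203639593, 'cx': 264.6573237360638, 'cy': 191.8440770863886, 'k1': -0.029751098275894082, 'pose': array([[ 3.50627278e-01, -8.98509178e-01, -2.64086670e-01,
         2.77692916e-01],
       [-9.36515084e-01, -3.36426010e-01, -9.87777149e-02,
        -5.37286867e-01],
       [-9.29413090e-05,  2.81955312e-01, -9.59427534e-01,
         3.72901223e-01],
       [ 0.00000000e+00,  0.00000000e+00,  0.00000000e+00,
         1.00000000e+00]])}
```

View pics/a_top.png

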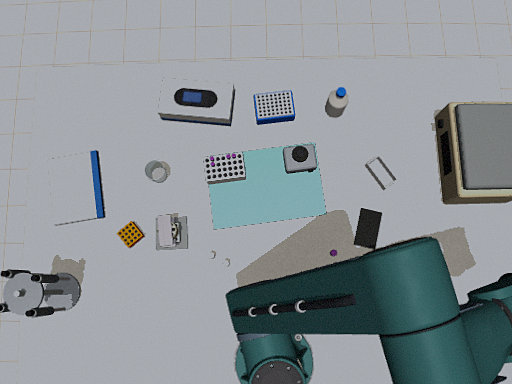

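View pics/a_scene.png

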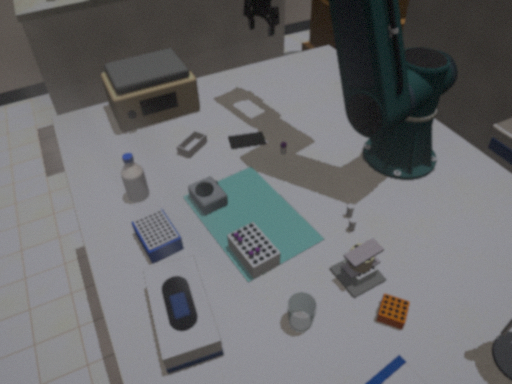

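View pics/a_wrist.png

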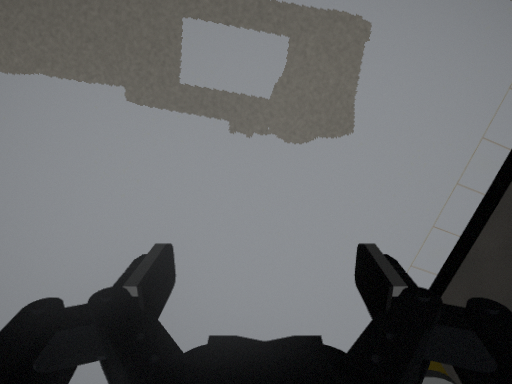

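```bash
cat > h.py <<'E'
from station import bot
import numpy as np, cv2
from scipy.spatial.transform import Rotation as R
def K(c):
    f=192/np.tan(np.radians(c['vertical_fov']/2)); return f,c['cx'],c['cy'],c['k1']
def rays(uv,c):
    f,cx,cy,k=K(c); uv=np.asarray(uv,float).reshape(-1,2)
    d=(uv-[cx,cy])/f; x=d.copy()
    for _ in range(20): x=d/(1+k*(x**2).sum(1,keepdims=True))
    return np.c_[x,np.ones(len(x))]
def onplane(uv,c,z):
    P=c['pose']; r=rays(uv,c)@P[:3,:3].T; t=(z-P[2,3])/r[:,2]
    return P[:3,3]+r*t[:,None]
def cloud(d,c):
    v,u=np.mgrid[0:384,0:512]; r=rays(np.c_[u.ravel(),v.ravel()],c)*d.ravel()[:,None]
    w=r@c['pose'][:3,:3].T+c['pose'][:3,3]; w[d.ravel()<=0]=np.nan
    return w.reshape(384,512,3)
def proj(p,c):
    P=c['pose']; q=(np.asarray(p).reshape(-1,3)-P[:3,3])@P[:3,:3]; x=q[:,:2]/q[:,2:]
    f,cx,cy,k=K(c); return x*(1+k*(x**2).sum(1,keepdims=True))*f+[cx,cy]
def rect(pts):
    (cx,cy),(w,h),a=cv2.minAreaRect((np.asarray(pts)[:,:2]*1000).astype(np.float32))
    if w<h: w,h,a=h,w,a+90
    return np.round([cx,cy,w,h,(a+90)%180-90],1)   # mm, deg of long side
def down(a): # jaw axis angle a (rad)
    s,c=np.sin(a),np.cos(a); return np.array([[s,0,c],[-c,0,s],[0,-1,0.]])
def row(p,a_deg,p0=None,R0=None):
    s=bot.state(); p0=s['tcp_pos'] if p0 is None else np.array(p0); R0=R.from_rotvec(s['ee_rot']).as_matrix() if R0 is None else R0
    t=R0.T@(np.array(p)-p0)/0.5
    best=None
    for k in(0,180):
        w=R.from_matrix(R0.T@down(np.radians(a_deg+k))).as_rotvec()
        if best is None or np.linalg.norm(w)<np.linalg.norm(best): best=w
    return np.round(np.r_[t,best/np.radians(120)],4)
def st():
    s=bot.state(); M=R.from_rotvec(s['ee_rot']).as_matrix()
    print('t',round(float(s['clock']),2),'tcp',np.round(s['tcp_pos'],4),'jaw',round(np.degrees(np.arctan2(M[1,2],M[0,2])),1),'ydir',np.round(M[:,1],3),'w',round(float(s['width']),4),'F',np.round(s['ft_force'],1),'q',np.round(s['joint_pos'],2))
E
python3 - <<'E'
from h import *
st()
c=bot.get_calibration('top'); im,d=bot.camera('top'); W=cloud(d,c)
for n in ['mat','rack','mixer','plate_top_c','insert_c','plate_low_c','block_c','trough_c','rest','beaker']:
    print(n,[(round(x['p'],2),np.round(x['location'],3).tolist()) for x in bot.tip_of(n,'top')][:3])
    for x in bot.cut_out(n,'top')[:2]:
        m=x['pixels']; v,u=np.where(m)
        p=W[m]; p=p[~np.isnan(p[:,0])]; zt=np.percentile(p[:,2],90); q=p[abs(p[:,2]-zt)<.006]
        print('   ',round(x['p'],2),u.mean().round(),v.mean().round(),len(u),'ztop',round(zt,4),rect(q))
E
```

```text
t 0.15 tcp [ 0.21   -0.5615  0.2526] jaw -69.5 ydir [-0.     0.001 -1.   ] w 0.0857 F [-0.2 -0.6 -0. ] q [-1.33  0.36  1.51  0.    1.27 -0.12]
mat [(0.79, [0.549, 0.014, -0.006]), (0.16, [0.596, 0.143, 0.006])]
    0.73 165.0 231.0 353 ztop 0.1001 [398.9 313.   89.3  36.8   1.2]
    0.66 266.0 192.0 6385 ztop 0.0076 [548.9  14.2 365.2 243.1 -84. ]
rack [(0.63, [0.598, 0.143, 0.001])]
    0.7 174.0 230.0 90 ztop 0.0905 [399.2 290.9  42.2  12.9  -2.4]
    0.58 224.0 168.0 1126 ztop 0.0587 [598.9 140.8 123.2  79.8 -83.2]
mixer [(0.82, [0.627, -0.097, 0.002])]
    0.83 299.0 158.0 798 ztop 0.0613 [633.8 -87.3  66.7  53.6 -86.2]
    0.26 224.0 168.0 1171 ztop 0.0585 [598.9 140.8 123.2  79.8 -83.2]
plate_top_c [(0.88, [0.398, 0.317, 0.091])]
    0.65 164.0 230.0 395 ztop 0.0999 [399.2 314.6  90.3  38.    3.7]
insert_c [(0.44, [0.397, 0.316, 0.068])]
    0.52 174.0 230.0 84 ztop 0.0906 [399.8 289.8  42.2  12.1   6.6]
plate_low_c [(0.59, [0.396, 0.316, 0.043])]
    0.55 172.0 237.0 75 ztop 0.0548 [395.8 299.   87.2  25.9  -9.5]
block_c [(0.91, [0.392, 0.438, 0.014]), (0.55, [0.393, 0.314, 0.022])]
    0.53 178.0 235.0 19 ztop 0.0445 [396.3 285.9  52.8   4.    1.4]
trough_c [(0.73, [0.576, -0.359, 0.015])]
    0.97 381.0 172.0 574 ztop 0.0332 [ 578.4 -356.6  100.3   53.3   34. ]
rest [(0.56, [0.398, -0.305, -0.003])]
    0.94 368.0 228.0 819 ztop 0.0093 [ 400.9 -307.6  120.5   69.7  -15.4]
beaker [(0.64, [0.588, 0.358, -0.001])]
    0.85 155.0 171.0 390 ztop 0.0731 [589.2 354.9  62.   61.8   5.5]
```

```bash
python3 - <<'E'
from h import *
print(row([.40,-.307,.28],-105))
E
```

```text
[-0.5343 -0.0534 -0.3447  0.      0.2958  0.    ]
```

play_rows --pt "-0.534 -0.053 -0.345 0 0.296 0" --pt "-0.534 -0.053 -0.345 0 0.296 0" --pt "-0.534 -0.053 -0.345 0 0.296 0" --pt "-0.534 -0.053 -0.345 0 0.296 0" --pt "-0.534 -0.053 -0.345 0 0.296 0" --pt "-0.534 -0.053 -0.345 0 0.296 0" --pt "-0.534 -0.053 -0.345 0 0.296 0" --pt "-0.534 -0.053 -0.345 0 0.296 0" --grip 0.4

```text
clock: 2.2
tcp_pos: [0.3991, -0.3081, 0.2796]
ee_rot: [-0.275, -2.08, 2.081]
ft_force: [-0.5, -0.2, -0.3]
width: 0.0597
```

```bash
python3 - <<'E'
from h import *
st()
c=bot.get_calibration('wrist'); im,d=bot.camera('wrist'); W=cloud(d,c); np.savez('w1.npz',d=d,pose=c['pose'])
cv2.imwrite('pics/b.png',im)
m=im.max(2)
for n in ['rest','trough_c']:
    print(n,[(round(x['p'],2),np.round(x['location'],3).tolist()) for x in bot.tip_of(n,'wrist')][:2])
    for x in bot.cut_out(n,'wrist')[:1]:
        m=x['pixels'].astype(np.uint8); v,u=np.where(m)
        z=.005 if n=='rest' else .032
        print(x['p'],len(u),rect(onplane(np.c_[u,v],c,z)), np.nanmedian(W[m>0],axis=0))
print(row([.45,0,.30],-95),row([.398,.315,.28],-88))
E
```

```text
t 2.2 tcp [ 0.3991 -0.3081  0.2796] jaw -105.1 ydir [-0.001 -0.    -1.   ] w 0.0597 F [-0.5 -0.2 -0.3] q [-0.79  0.2   1.68 -0.    1.27  1.04]
rest [(0.84, [0.404, -0.306, -0.002])]
trough_c []
0.85 2246 [ 544.8 -360.    87.5   45.5   75. ] [ 0.55556796 -0.36809148  0.00449547]
[ 6.250e-02 -4.070e-02 -6.208e-01  1.000e-04 -8.430e-02  2.000e-04] [ 3.2710e-01 -5.0000e-04 -1.2018e+00  1.0000e-04 -1.4260e-01  2.0000e-04]
```

View pics/b.png

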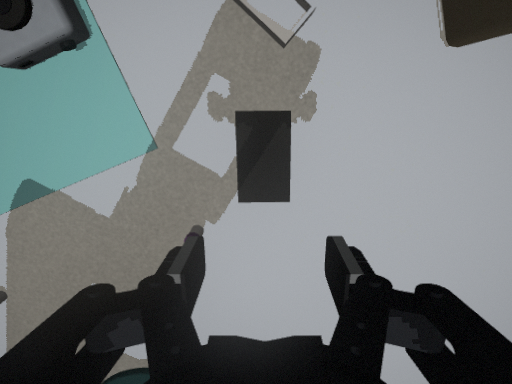

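```bash
cat >> h.py <<'E'
def quad(mask,c,z):
    cs,_=cv2.findContours(mask.astype(np.uint8),cv2.RETR_EXTERNAL,cv2.CHAIN_APPROX_NONE)
    k=max(cs,key=cv2.contourArea)[:,0]
    return rect(onplane(k,c,z))
E
python3 - <<'E'
from h import *
im=cv2.imread('pics/b.png'); c=bot.get_calibration('wrist'); c['pose']=np.load('w1.npz')['pose']; W=cloud(np.load('w1.npz')['d'],c)
m=np.zeros((384,512),np.uint8); g=im.max(2)
m[90:225,215:310]=g[90:225,215:310]<75
m=cv2.morphologyEx(m,cv2.MORPH_OPEN,np.ones((5,5)))
print(quad(m,c,.005)); print(np.nanmedian(W[m>0],axis=0))
# mat corner / edge depth
print(np.nanmedian(W[100:140,20:100].reshape(-1,3),axis=0))
# finger tips: depth near pads
for v in range(225,300,8): print(v,[np.round(W[v,u],3).tolist() for u in (195,202,330,338)])
E
```

```text
[ 401.7 -307.7  117.9   69.4  -14.8]
[ 0.40499855 -0.30837842  0.00437671]
[ 0.51694598 -0.06991093  0.00247823]
225 [[0.335, -0.192, 0.003], [0.33, -0.199, -0.003], [0.285, -0.373, 0.0], [0.281, -0.384, -0.001]]
233 [[0.333, -0.197, 0.03], [0.323, -0.199, 0.008], [0.273, -0.371, -0.0], [0.269, -0.382, -0.001]]
241 [[0.418, -0.281, 0.272], [0.415, -0.282, 0.266], [0.402, -0.341, 0.271], [0.402, -0.344, 0.273]]
249 [[0.418, -0.283, 0.279], [0.411, -0.281, 0.266], [0.398, -0.34, 0.272], [0.402, -0.342, 0.28]]
257 [[0.414, -0.282, 0.28], [0.408, -0.28, 0.267], [0.395, -0.339, 0.273], [0.403, -0.341, 0.288]]
265 [[0.411, -0.281, 0.282], [0.404, -0.279, 0.268], [0.392, -0.338, 0.275], [0.4, -0.34, 0.288]]
273 [[0.408, -0.28, 0.283], [0.401, -0.278, 0.27], [0.389, -0.337, 0.276], [0.397, -0.339, 0.289]]
281 [[0.405, -0.279, 0.284], [0.397, -0.278, 0.271], [0.385, -0.336, 0.276], [0.393, -0.338, 0.29]]
289 [[0.402, -0.278, 0.284], [0.232, -0.166, -0.003], [0.382, -0.335, 0.278], [0.391, -0.338, 0.292]]
297 [[0.399, -0.278, 0.286], [0.22, -0.163, -0.0], [0.17, -0.35, -0.0], [0.388, -0.337, 0.292]]
```

play_rows --pt "0.062 -0.04 -0.62 0 -0.084 0" --pt "0.062 -0.04 -0.62 0 -0.084 0" --pt "0.062 -0.04 -0.62 0 -0.084 0" --pt "0.062 -0.04 -0.62 0 -0.084 0" --pt "0.062 -0.04 -0.62 0 -0.084 0" --pt "0.2 -0.02 -0.9 0 -0.13 0" --pt "0.327 0 -1.0 0 -0.142 0" --pt "0.327 0 -1.0 0 -0.142 0" --pt "0.327 0 -1.0 0 -0.142 0" --pt "0.327 0 -1.0 0 -0.142 0" --grip -0.06

```text
clock: 3.7
tcp_pos: [0.37, 0.2203, 0.2795]
ee_rot: [-0.045, 2.203, -2.201]
ft_force: [0.0, 0.6, -0.0]
width: 0.0402
```

```bash
python3 - <<'E'
from h import *
st()
c=bot.get_calibration('wrist'); im,d=bot.camera('wrist'); W=cloud(d,c); np.savez('w2.npz',d=d,pose=c['pose'])
cv2.imwrite('pics/c.png',im)
m=(W[...,2]>.15)&(np.arange(384)[:,None]<330)
z=W[...,2][m]; tcp=bot.state()['tcp_pos'][2]; print(np.percentile(z,[0,1,5,10,20])-tcp)
print(row([.398,.315,.25],-88))
E
```

```text
t 3.7 tcp [0.37   0.2203 0.2795] jaw -87.7 ydir [-0.001  0.    -1.   ] w 0.0402 F [ 0.   0.6 -0. ] q [0.38 0.08 1.81 0.   1.25 1.91]
[-0.02152564 -0.01550748 -0.00614537  0.00282262  0.01643499]
[-6.130e-02  5.940e-02 -1.899e-01 -2.000e-04  1.600e-03  1.000e-04]
```

View pics/c.png

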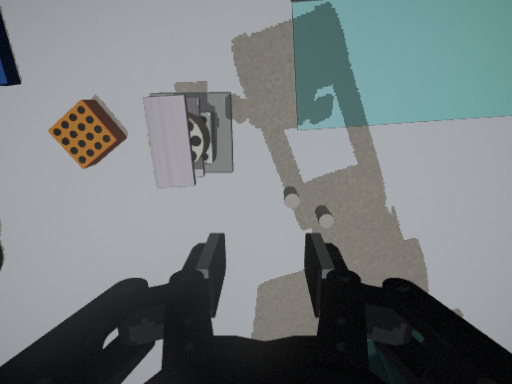

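play_rows --pt "-0.06 0.06 -0.19 0 0 0" --pt "-0.06 0.06 -0.19 0 0 0" --pt "-0.06 0.06 -0.19 0 0 0" --pt "-0.06 0.06 -0.19 0 0 0" --grip 0.4

```text
clock: 4.25
tcp_pos: [0.3986, 0.3129, 0.2497]
ee_rot: [-0.038, 2.203, -2.206]
ft_force: [-0.2, 0.1, -0.2]
width: 0.0596
```

```bash
python3 - <<'E'
from h import *
st()
c=bot.get_calibration('wrist'); im,d=bot.camera('wrist'); W=cloud(d,c); np.savez('w3.npz',d=d,pose=c['pose'])
cv2.imwrite('pics/d.png',im)
for n in ['plate_top_c','insert_c','plate_low_c','block_c']:
    print(n,[(round(x['p'],2),np.round(x['location'],3).tolist()) for x in bot.tip_of(n,'wrist')][:2])
ok=np.zeros((384,512),bool); ok[:235]=1
for z0,z1 in((.09,.102),(.082,.0895),(.043,.053),(.034,.042),(.005,.012)):
    m=ok&(W[...,2]>z0)&(W[...,2]<z1)&(abs(W[...,0]-.4)<.08)&(abs(W[...,1]-.315)<.07)
    m=cv2.morphologyEx(m.astype(np.uint8),cv2.MORPH_OPEN,np.ones((3,3)))
    if m.sum()>50: print(z0,m.sum(),np.median(W[m>0][:,2]),quad(m,c,np.median(W[m>0][:,2])))
E
```

```text
t 4.25 tcp [0.3986 0.3129 0.2497] jaw -88.0 ydir [-0.001 -0.001 -1.   ] w 0.0596 F [-0.2  0.1 -0.2] q [ 0.53  0.23  1.71 -0.    1.2   2.07]
plate_top_c [(0.94, [0.395, 0.318, 0.094])]
insert_c [(0.58, [0.396, 0.316, 0.096])]
plate_low_c []
block_c []
0.09 4117 0.09540735995080851 [400.1 315.   90.1  39.9   5.2]
0.082 502 0.08754694925875295 [402.5 289.   41.9  11.7   5.2]
0.043 99 0.04726827759417446 [441.6 322.   26.9   3.1 -88.1]
0.034 118 0.0392963142578055 [420.7 288.7  16.4   9.7   3.3]
0.005 2837 0.007373041947983272 [400.5 312.4  99.5  99.4 -87.7]
```

View pics/d.png

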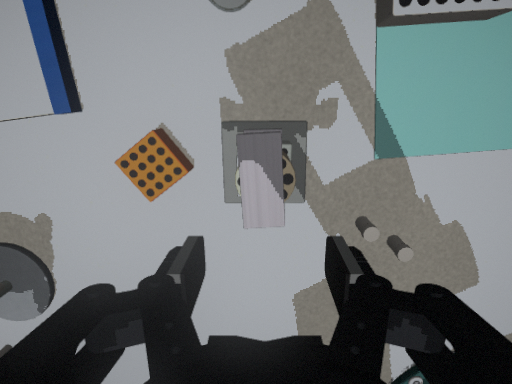

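```bash
python3 - <<'E'
from h import *
print(row([.400,.315,.14],-84.8),row([.400,.315,.1115],-84.8))
E
```

```text
[-3.500e-03  2.206e-01 -2.900e-03  1.000e-04 -2.710e-02 -3.000e-04] [-3.500e-03  2.776e-01 -2.800e-03  1.000e-04 -2.710e-02 -3.000e-04]
```

play_rows --pt "-0.0035 0.11 -0.003 0 -0.027 0" --pt "-0.0035 0.22 -0.003 0 -0.027 0" --pt "-0.0035 0.22 -0.003 0 -0.027 0" --pt "-0.0035 0.25 -0.003 0 -0.027 0" --pt "-0.0035 0.265 -0.003 0 -0.027 0" --pt "-0.0035 0.2776 -0.003 0 -0.027 0" --pt "-0.0035 0.2776 -0.003 0 -0.027 0" --pt "-0.0035 0.2776 -0.003 0 -0.027 0"

```text
clock: 5.5
tcp_pos: [0.4, 0.3161, 0.1114]
ee_rot: [-0.099, 2.175, -2.174]
ft_force: [0.6, -0.8, -0.0]
width: 0.0599
```

```bash
python3 - <<'E'
from h import *
st()
c=bot.get_calibration('wrist'); im,d=bot.camera('wrist'); W=cloud(d,c)
cv2.imwrite('pics/e.png',im)
E
```

```text
t 5.5 tcp [0.4    0.3161 0.1114] jaw -84.7 ydir [ 0.001  0.    -1.   ] w 0.0599 F [ 0.6 -0.8 -0. ] q [0.53 0.41 1.86 0.   0.87 2.01]
```

View pics/e.png

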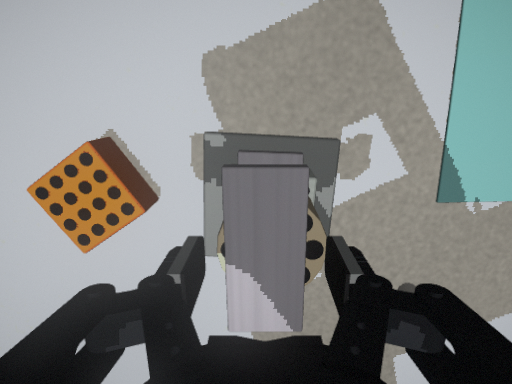

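Fingers straddle the plate (223–306 px), centred. Close.

play_rows --pt "0 0 0 0 0 0" --pt "0 0 0 0 0 0" --pt "0 0 0 0 0 0" --pt "0 0 0 0 0 0" --pt "0 0 0 0 0 0" --grip -0.6

```text
clock: 6.18
tcp_pos: [0.4, 0.3161, 0.1118]
ee_rot: [-0.099, 2.174, -2.174]
ft_force: [-1.4, -1.3, 6.3]
width: 0.0381
```

```bash
python3 - <<'E'
from h import *
st()
E
```

```text
t 6.17 tcp [0.4    0.3161 0.1118] jaw -84.7 ydir [ 0.001  0.    -1.   ] w 0.0381 F [-1.4 -1.3  6.3] q [0.53 0.41 1.86 0.   0.87 2.01]
```

play_rows --pt "0 -0.006 0 0 0 0" --pt "0 -0.02 0 0 0 0" --pt "0 -0.05 0 0 0 0" --pt "0 -0.1 0 0 0 0" --pt "0 -0.1 0 0 0 0"

```text
clock: 6.8
tcp_pos: [0.4014, 0.3169, 0.1634]
ee_rot: [-0.095, 2.175, -2.17]
ft_force: [0.9, -0.6, -0.8]
width: 0.0378
```

```bash
python3 - <<'E'
from h import *
st()
c=bot.get_calibration('wrist'); im,d=bot.camera('wrist'); W=cloud(d,c)
cv2.imwrite('pics/f.png',im)
E
```

```text
t 6.8 tcp [0.4014 0.3169 0.1634] jaw -84.7 ydir [ 0.004  0.003 -1.   ] w 0.0378 F [ 0.9 -0.6 -0.8] q [0.53 0.34 1.81 0.   0.99 2.01]
```

View pics/f.png

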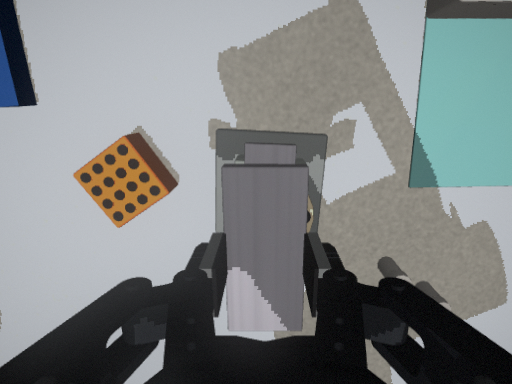

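```bash
python3 - <<'E'
from h import *
for p,a in (([.41,.31,.24],-85),([.46,0,.24],-95),([.401,-.3075,.20],-105)): print(row(p,a))
E
```

```text
[-0.018  -0.1555  0.0143  0.0006  0.0022 -0.0012]
[-0.0607 -0.1562  0.6409  0.0007  0.0855 -0.0012]
[ 1.1330e-01 -7.7500e-02  1.2426e+00  9.0000e-04  1.6880e-01 -1.1000e-03]
```

play_rows --pt "-0.018 -0.11 0.014 0.0006 0.002 -0.0012" --pt "-0.018 -0.155 0.014 0.0006 0.002 -0.0012" --pt "-0.06 -0.156 0.64 0.0006 0.085 -0.0012" --pt "-0.06 -0.156 0.64 0.0006 0.085 -0.0012" --pt "-0.06 -0.156 0.64 0.0006 0.085 -0.0012" --pt "-0.06 -0.156 0.64 0.0006 0.085 -0.0012" --pt "-0.06 -0.156 0.64 0.0006 0.085 -0.0012" --pt "-0.06 -0.156 0.64 0.0006 0.085 -0.0012"

```text
clock: 7.85
tcp_pos: [0.4595, -0.004, 0.2385]
ee_rot: [-0.098, -2.17, 2.175]
ft_force: [0.0, 0.6, -1.8]
width: 0.0377
```

```bash
python3 - <<'E'
from h import *
st()
for p,a in (([.401,-.3075,.15],-105),([.401,-.3075,.06],-105)): print(row(p,a))
E
```

```text
t 7.85 tcp [ 0.4595 -0.004   0.2385] jaw -95.3 ydir [-0.003 -0.002 -1.   ] w 0.0377 F [ 0.   0.6 -1.8] q [-0.16  0.17  1.82 -0.    1.15  1.51]
[ 0.0599  0.1787  0.6147 -0.0013  0.0808  0.0011]
[ 0.0595  0.3587  0.6142 -0.0013  0.0808  0.0011]
```

play_rows --pt "0.02 0.05 0.15 0 0.02 0" --pt "0.06 0.16 0.614 0 0.08 0" --pt "0.06 0.16 0.614 0 0.08 0" --pt "0.06 0.16 0.614 0 0.08 0" --pt "0.06 0.16 0.614 0 0.08 0" --pt "0.06 0.16 0.614 0 0.08 0" --pt "0.06 0.2 0.614 0 0.08 0" --pt "0.06 0.36 0.614 0 0.08 0" --pt "0.06 0.36 0.614 0 0.08 0" --pt "0.06 0.36 0.614 0 0.08 0"

```text
clock: 9.1
tcp_pos: [0.4015, -0.3006, 0.058]
ee_rot: [-0.258, -2.086, 2.082]
ft_force: [-0.7, -0.2, -1.4]
width: 0.0376
```

```bash
python3 - <<'E'
from h import *
st()
print(row([.401,-.3075,.0297],-105))
c=bot.get_calibration('wrist'); im,d=bot.camera('wrist')
cv2.imwrite('pics/g.png',im)
E
```

```text
t 9.1 tcp [ 0.4015 -0.3006  0.058 ] jaw -104.5 ydir [-0.006  0.003 -1.   ] w 0.0376 F [-0.7 -0.2 -1.4] q [-0.78  0.49  1.91 -0.    0.75  1.05]
[-0.0029  0.0566  0.0137  0.0005  0.0044  0.003 ]
```

View pics/g.png

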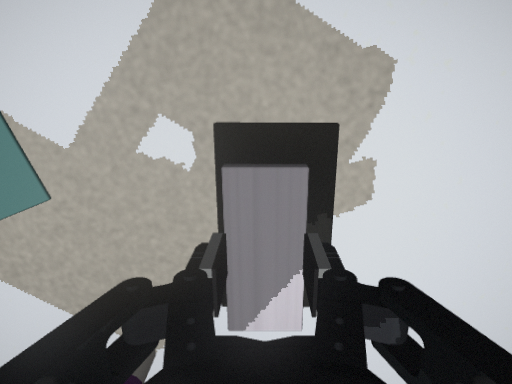

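play_rows --pt "-0.003 0.02 0.014 0.0005 0.004 0.003" --pt "-0.003 0.04 0.014 0.0005 0.004 0.003" --pt "-0.003 0.05 0.014 0.0005 0.004 0.003" --pt "-0.003 0.0565 0.014 0.0005 0.004 0.003" --pt "-0.003 0.0565 0.014 0.0005 0.004 0.003"

```text
clock: 9.78
tcp_pos: [0.4017, -0.3105, 0.0311]
ee_rot: [-0.278, -2.08, 2.086]
ft_force: [-1.2, 0.1, -0.9]
width: 0.0375
```

```bash
python3 - <<'E'
from h import *
st()
print(row([.401,-.3075,.0285],-105))
E
```

```text
t 9.78 tcp [ 0.4017 -0.3105  0.0311] jaw -105.0 ydir [ 0.003 -0.004 -1.   ] w 0.0375 F [-1.2  0.1 -0.9] q [-0.79  0.54  1.92 -0.    0.68  1.04]
[ 0.003   0.0052 -0.0055 -0.0012 -0.0002 -0.0018]
```

play_rows --pt "0.002 0.003 -0.005 0 0 0" --pt "0.002 0.005 -0.005 0 0 0" --pt "0.002 0.005 -0.005 0 0 0" --pt "0.002 0.005 -0.005 0 0 0"

```text
clock: 10.28
tcp_pos: [0.4014, -0.3077, 0.0288]
ee_rot: [-0.278, -2.08, 2.086]
ft_force: [-0.2, 1.6, 2.6]
width: 0.0377
```

```bash
python3 - <<'E'
from h import *
st()
print(row([.401,-.3075,.0285],-105))
E
```

```text
t 10.28 tcp [ 0.4014 -0.3077  0.0288] jaw -105.0 ydir [ 0.003 -0.003 -1.   ] w 0.0377 F [-0.2  1.6  2.6] q [-0.79  0.55  1.92 -0.    0.67  1.04]
[ 0.0009  0.0007 -0.0001 -0.0012 -0.0002 -0.0018]
```

Contact just made (+4 N). Release and rise.

play_rows --pt "0 0 0 0 0 0" --pt "0 0 0 0 0 0" --pt "0 0 0 0 0 0" --pt "0 -0.1 0 0 0 0" --pt "0 -0.2 0 -0.001 0 -0.002" --pt "0 -0.32 0 -0.001 0 -0.002" --pt "0 -0.42 0 -0.001 0 -0.002" --pt "0 -0.42 0 -0.001 0 -0.002" --pt "0 -0.42 0 -0.001 0 -0.002" --grip 0.4

```text
clock: 11.4
tcp_pos: [0.4004, -0.3068, 0.2383]
ee_rot: [-0.274, -2.081, 2.082]
ft_force: [-0.4, -0.1, 0.4]
width: 0.0603
```

```bash
python3 - <<'E'
from h import *
st()
c=bot.get_calibration('wrist'); im,d=bot.camera('wrist'); W=cloud(d,c)
cv2.imwrite('pics/i.png',im)
m=(W[...,2]>.009)&(W[...,2]<.018)&(abs(W[...,0]-.4)<.08)&(abs(W[...,1]+.307)<.08)
m[235:]=0
m=cv2.morphologyEx(m.astype(np.uint8),cv2.MORPH_OPEN,np.ones((3,3)))
print(quad(m,c,.013),np.median(W[m>0][:,2]))
mr=(im.max(2)<75).astype(np.uint8); mr[235:]=0; mr=cv2.morphologyEx(mr|m,cv2.MORPH_OPEN,np.ones((5,5)))
print(quad(mr,c,.005))
for p,a in (([.46,0,.26],-95),([.40,.315,.26],-90)): print(row(p,a))
E
```

```text
t 11.4 tcp [ 0.4004 -0.3068  0.2383] jaw -105.0 ydir [-0.001 -0.    -1.   ] w 0.0603 F [-0.4 -0.1  0.4] q [-0.79  0.24  1.73 -0.    1.17  1.04]
[ 401.8 -308.7   89.4   39.8  -15.1] 0.012415417298482556
[ 401.8 -307.8  117.5   69.6  -14.8]
[ 4.31e-02 -4.46e-02 -6.23e-01  3.00e-04 -8.35e-02  1.00e-03]
[ 3.2230e-01 -4.3700e-02 -1.2003e+00  4.0000e-04 -1.2520e-01  1.0000e-03]
```

View pics/i.png

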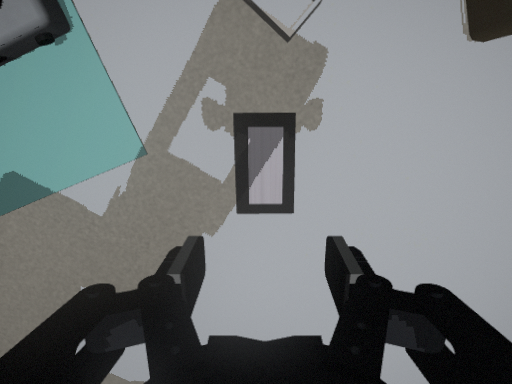

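play_rows --pt "0.043 -0.045 -0.62 0 -0.083 0" --pt "0.043 -0.045 -0.62 0 -0.083 0" --pt "0.043 -0.045 -0.62 0 -0.083 0" --pt "0.043 -0.045 -0.62 0 -0.083 0" --pt "0.043 -0.045 -0.62 0 -0.083 0" --pt "0.23 -0.045 -1.0 0 -0.12 0" --pt "0.23 -0.045 -1.0 0 -0.12 0" --pt "0.23 -0.045 -1.0 0 -0.12 0" --pt "0.23 -0.045 -1.0 0 -0.12 0" --grip 1

```text
clock: 12.58
tcp_pos: [0.4171, 0.2081, 0.2589]
ee_rot: [-0.004, -2.214, 2.217]
ft_force: [-0.7, -0.8, -0.5]
width: 0.0853
```

```bash
python3 - <<'E'
from h import *
st()
for p,a in (([.40,.315,.25],-90),): print(row(p,a))
c=bot.get_calibration('wrist'); im,d=bot.camera('wrist'); W=cloud(d,c)
cv2.imwrite('pics/j.png',im)
for z0,z1 in((.082,.093),(.043,.053),(.034,.043),(.005,.012)):
    m=(W[...,2]>z0)&(W[...,2]<z1)&(abs(W[...,0]-.4)<.08)&(abs(W[...,1]-.315)<.07)
    m=cv2.morphologyEx(m.astype(np.uint8),cv2.MORPH_OPEN,np.ones((3,3)))
    if m.sum()>50: print(z0,m.sum(),np.median(W[m>0][:,2]),quad(m,c,np.median(W[m>0][:,2])))
E
```

```text
t 12.57 tcp [0.4171 0.2081 0.2589] jaw -90.4 ydir [-0.004 -0.001 -1.   ] w 0.0853 F [-0.7 -0.8 -0.5] q [0.31 0.16 1.78 0.   1.21 1.89]
[ 0.0358  0.0177 -0.2135 -0.0006 -0.0037  0.002 ]
0.082 2520 0.08746733121381653 [400.9 310.2  57.7  56.6  -7.5]
0.043 802 0.04732201570040953 [433.5 314.1  40.9  21.9  89.5]
0.034 396 0.0391342461485068 [399.8 287.5  60.3  13.1   3.8]
0.005 2342 0.007289936072754577 [400.  311.5  99.3  99.1   2.8]
```

View pics/j.png

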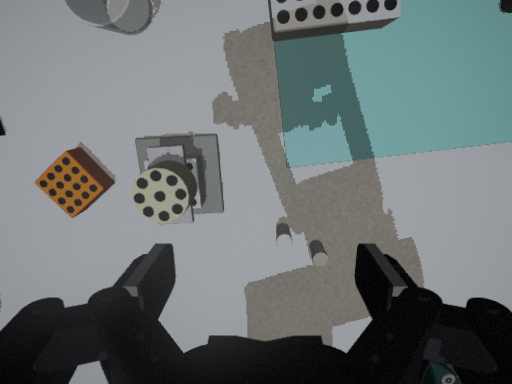

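```bash
python3 - <<'E'
from h import *
for p,a in (([.401,.310,.16],-90),([.401,.310,.073],-90)): print(row(p,a))
E
```

```text
[ 3.270e-02  1.981e-01 -2.009e-01  1.000e-04 -3.800e-03  2.200e-03]
[ 3.190e-02  3.721e-01 -2.008e-01  1.000e-04 -3.800e-03  2.200e-03]
```

play_rows --pt "0.033 0.07 -0.1 0 -0.004 0.001" --pt "0.033 0.19 -0.2 0 -0.004 0.001" --pt "0.033 0.2 -0.202 0 -0.004 0.001" --pt "0.033 0.2 -0.202 0 -0.004 0.001" --pt "0.033 0.2 -0.202 0 -0.004 0.001"

```text
clock: 13.25
tcp_pos: [0.4045, 0.3058, 0.1615]
ee_rot: [-0.006, -2.22, 2.222]
ft_force: [-0.0, -0.0, -0.2]
width: 0.0853
```

```bash
python3 - <<'E'
from h import *
st()
c=bot.get_calibration('wrist'); im,d=bot.camera('wrist'); W=cloud(d,c)
cv2.imwrite('pics/k.png',im)
for z0,z1 in((.082,.093),):
    m=(W[...,2]>z0)&(W[...,2]<z1)&(abs(W[...,0]-.4)<.08)&(abs(W[...,1]-.315)<.07)
    m=cv2.morphologyEx(m.astype(np.uint8),cv2.MORPH_OPEN,np.ones((3,3)))
    print(z0,m.sum(),np.median(W[m>0][:,2]),quad(m,c,.0875))
for p,a in (([.401,.310,.16],-90),([.401,.310,.073],-90)): print(row(p,a))
E
```

```text
t 13.25 tcp [0.4045 0.3058 0.1615] jaw -90.2 ydir [ 0.002 -0.001 -1.   ] w 0.0853 F [-0.  -0.  -0.2] q [ 0.51  0.33  1.82 -0.    0.99  2.09]
0.082 5342 0.08760987769389893 [ 4.004e+02  3.113e+02  5.770e+01  5.700e+01 -2.000e-01]
[ 0.0077  0.0038 -0.0082 -0.0002 -0.0017 -0.0016]
[ 0.0082  0.1778 -0.0083 -0.0002 -0.0017 -0.0016]
```

View pics/k.png

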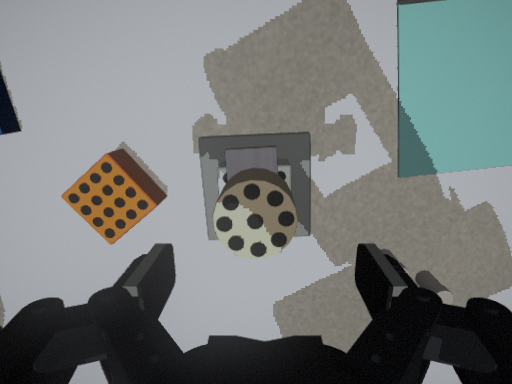

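play_rows --pt "0.008 0.05 -0.009 0 0 -0.001" --pt "0.008 0.1 -0.009 0 0 -0.001" --pt "0.008 0.15 -0.009 0 0 -0.001" --pt "0.008 0.178 -0.009 0 0 -0.001" --pt "0.008 0.178 -0.009 0 0 -0.001" --pt "0.008 0.178 -0.009 0 0 -0.001"

```text
clock: 14.05
tcp_pos: [0.4009, 0.3113, 0.0728]
ee_rot: [-0.004, -2.221, 2.221]
ft_force: [0.2, -0.1, -0.8]
width: 0.0857
```

```bash
python3 - <<'E'
from h import *
st()
E
```

```text
t 14.05 tcp [0.4009 0.3113 0.0728] jaw -90.2 ydir [ 0.001  0.    -1.   ] w 0.0857 F [ 0.2 -0.1 -0.8] q [ 0.52  0.47  1.89 -0.    0.78  2.1 ]
```

play_rows --pt "0 0 0 0 0 0" --pt "0 0 0 0 0 0" --pt "0 0 0 0 0 0" --pt "0 0 0 0 0 0" --pt "0 -0.01 0 0 0 0" --pt "0 -0.03 0 0 0 0" --pt "0 -0.1 0 0 0 0" --pt "0 -0.2 0 0 0 0" --pt "0 -0.3 0 0 0 0" --pt "0 -0.3 0 0 0 0" --grip -0.2

```text
clock: 15.3
tcp_pos: [0.4026, 0.3128, 0.2264]
ee_rot: [0.011, 2.223, -2.214]
ft_force: [0.6, -0.1, 0.0]
width: 0.057
```

```bash
python3 - <<'E'
from h import *
st()
c=bot.get_calibration('wrist'); im,d=bot.camera('wrist'); W=cloud(d,c)
cv2.imwrite('pics/l.png',im)
for z0,z1 in((.038,.053),(.034,.043),(.005,.012)):
    m=(W[...,2]>z0)&(W[...,2]<z1)&(abs(W[...,0]-.4)<.08)&(abs(W[...,1]-.315)<.07)
    m=cv2.morphologyEx(m.astype(np.uint8),cv2.MORPH_OPEN,np.ones((3,3)))
    print(z0,m.sum(),np.median(W[m>0][:,2]),quad(m,c,np.median(W[m>0][:,2])))
for p,a in (([.45,.1,.22],-87),([.515,-.11,.22],-84)): print(row(p,a))
E
```

```text
t 15.3 tcp [0.4026 0.3128 0.2264] jaw -90.1 ydir [ 0.008  0.004 -1.   ] w 0.057 F [ 0.6 -0.1  0. ] q [ 0.53  0.25  1.74 -0.    1.14  2.1 ]
0.038 3310 0.04713743114596264 [410.8 313.   68.1  57.5   1.3]
0.034 906 0.03946385246689341 [401.8 288.4  53.8  10.1   1.3]
0.005 3127 0.007354488350802546 [400.8 312.4  99.4  98.5 -87.6]
[-0.0986  0.0078  0.4235  0.0008 -0.0261 -0.0019]
[-2.296e-01  7.600e-03  8.432e-01  7.000e-04 -5.110e-02 -1.900e-03]
```

View pics/l.png

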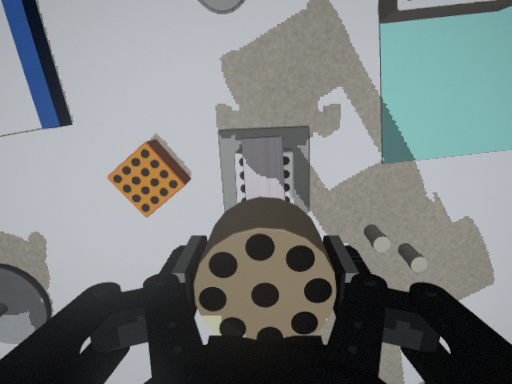

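play_rows --pt "-0.1 0 0.3 0 -0.026 -0.001" --pt "-0.23 0 0.84 0 -0.051 -0.001" --pt "-0.23 0 0.84 0 -0.051 -0.001" --pt "-0.23 0 0.84 0 -0.051 -0.001" --pt "-0.23 0 0.84 0 -0.051 -0.001" --pt "-0.23 0 0.84 0 -0.051 -0.001" --pt "-0.23 0 0.84 0 -0.051 -0.001" --pt "-0.23 0 0.84 0 -0.051 -0.001" --pt "-0.23 0 0.84 0 -0.051 -0.001"

```text
clock: 16.48
tcp_pos: [0.5127, -0.1085, 0.2206]
ee_rot: [-0.118, 2.172, -2.17]
ft_force: [0.1, 0.5, -1.6]
width: 0.0568
```

```bash
python3 - <<'E'
from h import *
st()
c=bot.get_calibration('wrist'); im,d=bot.camera('wrist'); W=cloud(d,c); np.savez('w5.npz',d=d,pose=c['pose'])
cv2.imwrite('pics/m.png',im)
for n in ['mat','mixer','rack']:
    print(n,[(round(x['p'],2),np.round(x['location'],3).tolist()) for x in bot.tip_of(n,'wrist')][:2])
m=(W[...,2]>.041)&(W[...,2]<.049)&(W[...,0]>.5)&(W[...,1]<0)&(W[...,1]>-.18)
m=cv2.morphologyEx(m.astype(np.uint8),cv2.MORPH_OPEN,np.ones((3,3))); print(m.sum(),np.median(W[m>0][:,2]),quad(m,c,np.median(W[m>0][:,2])))
E
```

```text
t 16.48 tcp [ 0.5127 -0.1085  0.2206] jaw -84.1 ydir [-0.006  0.001 -1.   ] w 0.0568 F [ 0.1  0.5 -1.6] q [-0.34  0.29  1.71 -0.    1.15  1.13]
mat [(0.69, [0.551, 0.015, -0.001])]
mixer [(0.77, [0.627, -0.097, 0.001])]
rack [(0.91, [0.597, 0.141, -0.001])]
6700 0.047322881036590936 [625.  -98.2  97.3  77.  -84. ]
```

View pics/m.png

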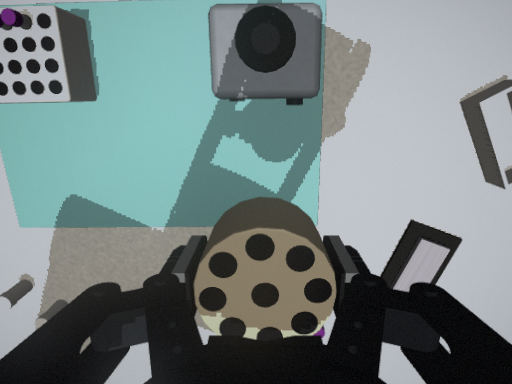

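```bash
python3 - <<'E'
from h import *
st()
for z in (.06,.0285): print(row([.516,-.1095,z],-84))
E
```

```text
t 16.68 tcp [ 0.5134 -0.1075  0.2217] jaw -83.9 ydir [-0.003 -0.    -1.   ] w 0.0564 F [-1.5  0.6 -0.9] q [-0.34  0.29  1.71 -0.    1.15  1.13]
[-5.800e-03  3.234e-01  4.600e-03  1.000e-04  7.000e-04  1.600e-03]
[-6.000e-03  3.864e-01  4.600e-03  1.000e-04  7.000e-04  1.600e-03]
```

play_rows --pt "-0.006 0.1 0.004 0 0 0.001" --pt "-0.006 0.2 0.004 0 0 0.001" --pt "-0.006 0.32 0.004 0 0 0.001" --pt "-0.006 0.35 0.004 0 0 0.001" --pt "-0.006 0.375 0.004 0 0 0.001" --pt "-0.006 0.385 0.004 0 0 0.001" --pt "-0.006 0.385 0.004 0 0 0.001"

```text
clock: 17.55
tcp_pos: [0.5178, -0.1111, 0.0307]
ee_rot: [-0.111, 2.165, -2.168]
ft_force: [0.1, -0.3, -2.2]
width: 0.0571
```

```bash
python3 - <<'E'
from h import *
st()
for z in (.0275,): print(row([.516,-.1095,z],-84))
E
```

```text
t 17.55 tcp [ 0.5178 -0.1111  0.0307] jaw -84.0 ydir [ 0.002 -0.001 -1.   ] w 0.0571 F [ 0.1 -0.3 -2.2] q [-0.34  0.56  1.87 -0.    0.71  1.13]
[ 0.0033  0.0064 -0.0036 -0.0007 -0.0001 -0.0008]
```

play_rows --pt "0.002 0.003 -0.002 0 0 0" --pt "0.002 0.006 -0.002 0 0 0" --pt "0.002 0.006 -0.002 0 0 0"

```text
clock: 17.92
tcp_pos: [0.5162, -0.1101, 0.0279]
ee_rot: [-0.112, 2.166, -2.168]
ft_force: [-2.5, 0.4, 10.3]
width: 0.0569
```

```bash
python3 - <<'E'
from h import *
st()
E
```

```text
t 17.93 tcp [ 0.5162 -0.1101  0.0279] jaw -84.0 ydir [ 0.001 -0.001 -1.   ] w 0.0569 F [-2.5  0.4 10.3] q [-0.34  0.57  1.87 -0.    0.7   1.13]
```

play_rows --pt "0 0 0 0 0 0" --pt "0 0 0 0 0 0" --pt "0 0 0 0 0 0" --pt "0 -0.1 0 0 0 0" --pt "0 -0.2 0 0 0 0" --pt "0 -0.32 0 0 0 0" --pt "0 -0.4 0 0 0 0" --pt "0 -0.4 0 0 0 0" --grip 1

```text
clock: 18.92
tcp_pos: [0.5181, -0.1106, 0.2301]
ee_rot: [-0.106, 2.161, -2.168]
ft_force: [0.8, 0.4, -0.5]
width: 0.0852
```

```bash
python3 - <<'E'
from h import *
st()
c=bot.get_calibration('wrist'); im,d=bot.camera('wrist'); W=cloud(d,c)
cv2.imwrite('pics/n.png',im)
m=(W[...,2]>.037)&(W[...,2]<.049)&(abs(W[...,0]-.516)<.05)&(abs(W[...,1]+.11)<.05)
m=cv2.morphologyEx(m.astype(np.uint8),cv2.MORPH_OPEN,np.ones((3,3))); print(m.sum(),np.median(W[m>0][:,2]),quad(m,c,np.median(W[m>0][:,2])))
for p,a in (([.45,.1,.24],-88),([.395,.313,.20],-88)): print(row(p,a))
E
```

```text
t 18.93 tcp [ 0.5181 -0.1106  0.2301] jaw -84.0 ydir [ 0.007 -0.003 -1.   ] w 0.0852 F [ 0.8  0.4 -0.5] q [-0.34  0.28  1.7  -0.    1.16  1.13]
2373 0.04259501351904027 [ 516.2 -111.    56.9   55.8    5.9]
[ 0.0886 -0.0253 -0.4318 -0.0009  0.0332 -0.0013]
[ 0.1539  0.0537 -0.8671 -0.0009  0.0332 -0.0013]
```

View pics/n.png

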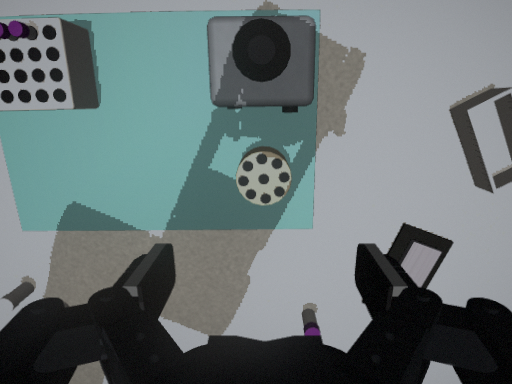

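play_rows --pt "0.088 -0.025 -0.43 0 0.033 0" --pt "0.088 -0.025 -0.43 0 0.033 0" --pt "0.088 -0.025 -0.43 0 0.033 0" --pt "0.154 0.053 -0.867 0 0.033 0" --pt "0.154 0.053 -0.867 0 0.033 0" --pt "0.154 0.053 -0.867 0 0.033 0" --pt "0.154 0.053 -0.867 0 0.033 0" --pt "0.154 0.053 -0.867 0 0.033 0" --pt "0.154 0.053 -0.867 0 0.033 0" --pt "0.154 0.053 -0.867 0 0.033 0" --grip 0.4

```text
clock: 20.23
tcp_pos: [0.3941, 0.3118, 0.1994]
ee_rot: [-0.039, 2.203, -2.207]
ft_force: [-0.2, -0.1, 0.9]
width: 0.06
```

```bash
python3 - <<'E'
from h import *
st()
c=bot.get_calibration('wrist'); im,d=bot.camera('wrist'); W=cloud(d,c)
cv2.imwrite('pics/o.png',im)
for z0,z1 in((.043,.055),(.034,.043),(.005,.012)):
    m=(W[...,2]>z0)&(W[...,2]<z1)&(abs(W[...,0]-.4)<.08)&(abs(W[...,1]-.315)<.07); m[240:]=0
    m=cv2.morphologyEx(m.astype(np.uint8),cv2.MORPH_OPEN,np.ones((3,3)))
    print(z0,m.sum(),np.median(W[m>0][:,2]),quad(m,c,np.median(W[m>0][:,2])))
E
```

```text
t 20.23 tcp [0.3941 0.3118 0.1994] jaw -88.1 ydir [-0.001 -0.002 -1.   ] w 0.06 F [-0.2 -0.1  0.9] q [ 0.53  0.28  1.78 -0.    1.08  2.07]
0.043 4202 0.047444890513673565 [399.  313.6  89.9  39.5   2.9]
0.034 1222 0.03951624998472819 [399.3 287.8  59.7   9.4   3. ]
0.005 4001 0.007381666058511593 [400.2 312.4  99.5  99.  -87.7]
```

View pics/o.png

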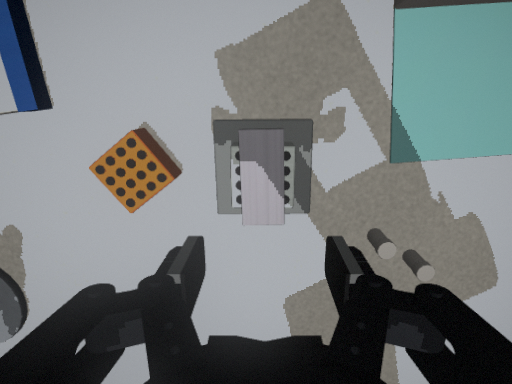

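```bash
python3 - <<'E'
from h import *
for z in (.09,.0647): print(row([.399,.3136,z],-87.1))
E
```

```text
[-0.0095  0.2192 -0.0036 -0.0006 -0.0083  0.0004]
[-0.0095  0.2698 -0.0037 -0.0006 -0.0083  0.0004]
```

play_rows --pt "-0.0095 0.1 -0.0036 0 -0.008 0" --pt "-0.0095 0.2 -0.0036 0 -0.008 0" --pt "-0.0095 0.22 -0.0036 0 -0.008 0" --pt "-0.0095 0.25 -0.0036 0 -0.008 0" --pt "-0.0095 0.265 -0.0036 0 -0.008 0" --pt "-0.0095 0.27 -0.0036 0 -0.008 0" --pt "-0.0095 0.27 -0.0036 0 -0.008 0"

```text
clock: 21.15
tcp_pos: [0.3991, 0.3154, 0.0654]
ee_rot: [-0.056, 2.195, -2.195]
ft_force: [-0.2, 0.3, -0.1]
width: 0.0598
```

```bash
python3 - <<'E'
from h import *
st()
E
```

```text
t 21.15 tcp [0.3991 0.3154 0.0654] jaw -87.0 ydir [ 0.001 -0.    -1.   ] w 0.0598 F [-0.2  0.3 -0.1] q [ 0.53  0.49  1.89 -0.    0.76  2.05]
```

play_rows --pt "0 0.001 0.003 0 0 0" --pt "0 0.001 0.003 0 0 0" --pt "0 0.001 0.003 0 0 0" --pt "0 0.001 0.003 0 0 0" --pt "0 0.001 0.003 0 0 0" --grip -0.6

```text
clock: 21.78
tcp_pos: [0.3991, 0.3138, 0.0654]
ee_rot: [-0.056, 2.194, -2.195]
ft_force: [-1.3, -1.3, 7.4]
width: 0.0374
```

```bash
python3 - <<'E'
from h import *
st()
E
```

```text
t 21.77 tcp [0.3991 0.3138 0.0654] jaw -87.0 ydir [ 0.001 -0.    -1.   ] w 0.0374 F [-1.3 -1.3  7.4] q [ 0.53  0.48  1.9  -0.    0.76  2.05]
```

play_rows --pt "0 -0.006 0 0 0 0" --pt "0 -0.02 0 0 0 0" --pt "0 -0.1 0 0 0 0" --pt "0 -0.2 0 0 0 0" --pt "0 -0.3 0 0 0 0" --pt "0 -0.34 0 0 0 0" --pt "0 -0.34 0 0 0 0"

```text
clock: 22.65
tcp_pos: [0.3998, 0.3143, 0.2363]
ee_rot: [-0.053, 2.195, -2.192]
ft_force: [0.4, 0.4, -1.2]
width: 0.0373
```

```bash
python3 - <<'E'
from h import *
st()
c=bot.get_calibration('wrist'); im,d=bot.camera('wrist'); W=cloud(d,c)
cv2.imwrite('pics/p.png',im)
for z0,z1 in((.034,.043),(.005,.012)):
    m=(W[...,2]>z0)&(W[...,2]<z1)&(abs(W[...,0]-.4)<.08)&(abs(W[...,1]-.315)<.07)
    m=cv2.morphologyEx(m.astype(np.uint8),cv2.MORPH_OPEN,np.ones((3,3)))
    print(z0,m.sum(),np.median(W[m>0][:,2]),quad(m,c,np.median(W[m>0][:,2])))
for p,a in (([.46,0,.24],-95),([.401,-.3085,.20],-105)): print(row(p,a))
E
```

```text
t 22.65 tcp [0.3998 0.3143 0.2363] jaw -87.0 ydir [ 0.003  0.002 -1.   ] w 0.0373 F [ 0.4  0.4 -1.2] q [ 0.53  0.24  1.73 -0.    1.17  2.05]
0.034 950 0.03942525773317787 [420.3 313.6  59.5  16.7 -87. ]
0.005 2360 0.007447152995566114 [427.7 313.5  99.5  44.6 -87.7]
[-8.95e-02 -1.04e-02  6.33e-01  1.00e-04  6.65e-02 -4.00e-04]
[ 6.0500e-02  6.9400e-02  1.2431e+00  1.0000e-04  1.4980e-01 -4.0000e-04]
```

View pics/p.png

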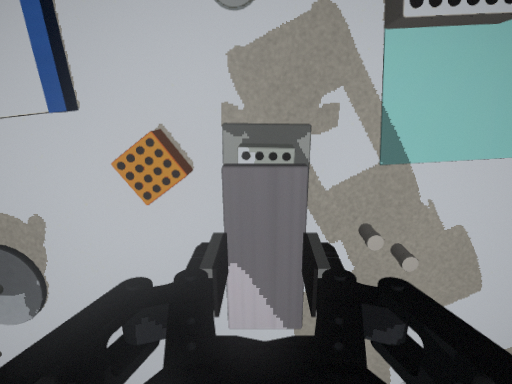

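play_rows --pt "-0.09 -0.01 0.633 0 0.066 0" --pt "-0.09 -0.01 0.633 0 0.066 0" --pt "-0.09 -0.01 0.633 0 0.066 0" --pt "-0.09 -0.01 0.633 0 0.066 0" --pt "-0.09 -0.01 0.633 0 0.066 0" --pt "-0.02 -0.01 0.9 0 0.1 0" --pt "0.0 -0.01 1.0 0 0.13 0" --pt "0.0 -0.01 1.0 0 0.15 0" --pt "0.0 -0.01 1.0 0 0.15 0" --pt "0.0 -0.01 1.0 0 0.15 0"

```text
clock: 23.95
tcp_pos: [0.4239, -0.1853, 0.2383]
ee_rot: [-0.273, -2.081, 2.078]
ft_force: [-0.1, 0.6, -1.5]
width: 0.0371
```

```bash
python3 - <<'E'
from h import *
st()
for z in(.1,.06): print(row([.4015,-.3085,z],-105))
E
```

```text
t 23.95 tcp [ 0.4239 -0.1853  0.2383] jaw -105.1 ydir [-0.003  0.002 -1.   ] w 0.0371 F [-0.1  0.6 -1.5] q [-0.56  0.18  1.81 -0.    1.15  1.27]
[-0.0219  0.2763  0.2498  0.0004 -0.001   0.0014]
[-0.0221  0.3563  0.2499  0.0004 -0.001   0.0014]
```

play_rows --pt "-0.022 0 0.12 0 0 0.001" --pt "-0.022 0.1 0.25 0 0 0.001" --pt "-0.022 0.2 0.25 0 0 0.001" --pt "-0.022 0.32 0.25 0 0 0.001" --pt "-0.022 0.356 0.25 0 0 0.001" --pt "-0.022 0.356 0.25 0 0 0.001" --pt "-0.022 0.356 0.25 0 0 0.001"

```text
clock: 24.82
tcp_pos: [0.404, -0.3086, 0.0624]
ee_rot: [-0.276, -2.082, 2.085]
ft_force: [-0.7, -0.7, -0.5]
width: 0.0371
```

```bash
python3 - <<'E'
from h import *
st()
c=bot.get_calibration('wrist'); im,d=bot.camera('wrist'); cv2.imwrite('pics/q.png',im)
st()
print(row([.4015,-.3085,.039],-105))
E
```

```text
t 24.82 tcp [ 0.404  -0.3086  0.0624] jaw -104.9 ydir [ 0.003 -0.002 -1.   ] w 0.0371 F [-0.7 -0.7 -0.5] q [-0.79  0.49  1.9   0.    0.75  1.04]
t 24.88 tcp [ 0.4042 -0.3091  0.0628] jaw -104.9 ydir [ 0.003 -0.002 -1.   ] w 0.0373 F [ 0.1  0.4 -0.6] q [-0.79  0.49  1.9   0.    0.75  1.04]
[ 0.0056  0.0476  0.0002 -0.0007  0.0006 -0.0018]
```

View pics/q.png

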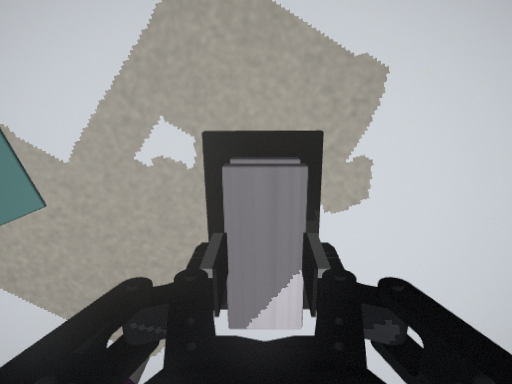

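play_rows --pt "0.0045 0.02 0 0 0 -0.001" --pt "0.0045 0.035 0 0 0 -0.001" --pt "0.0045 0.044 0 0 0 -0.001" --pt "0.0045 0.047 0 0 0 -0.001" --pt "0.0045 0.049 0 0 0 -0.001" --pt "0.0045 0.049 0 0 0 -0.001"

```text
clock: 25.62
tcp_pos: [0.4006, -0.3086, 0.0383]
ee_rot: [-0.274, -2.081, 2.082]
ft_force: [-4.0, 1.4, 15.4]
width: 0.0372
```

```bash
python3 - <<'E'
from h import *
st()
print(row([.4015,-.3085,.038],-105))
E
```

```text
t 25.62 tcp [ 0.4006 -0.3086  0.0383] jaw -105.0 ydir [-0. -0. -1.] w 0.0372 F [-4.   1.4 15.4] q [-0.79  0.53  1.92 -0.    0.7   1.04]
[-0.0017  0.0006 -0.0006 -0.0002 -0.0002  0.0002]
```

play_rows --pt "0 0 0 0 0 0" --pt "0 0 0 0 0 0" --pt "0 0 0 0 0 0" --pt "0 -0.1 0 0 0 0" --pt "0 -0.2 0 0 0 0" --pt "0 -0.32 0 0 0 0" --pt "0 -0.42 0 0 0 0" --pt "0 -0.42 0 0 0 0" --grip 0.4

```text
clock: 26.62
tcp_pos: [0.403, -0.3106, 0.2514]
ee_rot: [-0.282, -2.078, 2.091]
ft_force: [-0.0, -0.5, -1.3]
width: 0.0599
```

```bash
python3 - <<'E'
from h import *
st()
c=bot.get_calibration('wrist'); im,d=bot.camera('wrist'); W=cloud(d,c)
cv2.imwrite('pics/r.png',im)
m=(W[...,2]>.0165)&(W[...,2]<.026)&(abs(W[...,0]-.4)<.08)&(abs(W[...,1]+.307)<.08)
m[235:]=0
m=cv2.morphologyEx(m.astype(np.uint8),cv2.MORPH_OPEN,np.ones((3,3)))
print(quad(m,c,.0205),np.median(W[m>0][:,2]))
for p,a in (([.54,-.335,.24],-56),): print(row(p,a))
E
```

```text
t 26.62 tcp [ 0.403  -0.3106  0.2514] jaw -105.0 ydir [ 0.006 -0.007 -1.   ] w 0.0599 F [-0.  -0.5 -1.3] q [-0.79  0.23  1.71 -0.    1.2   1.04]
[ 401.1 -309.5   89.    39.7  -14.8] 0.020362209484281274
[-0.2802  0.0188 -0.0223 -0.002  -0.4085 -0.0011]
```

View pics/r.png

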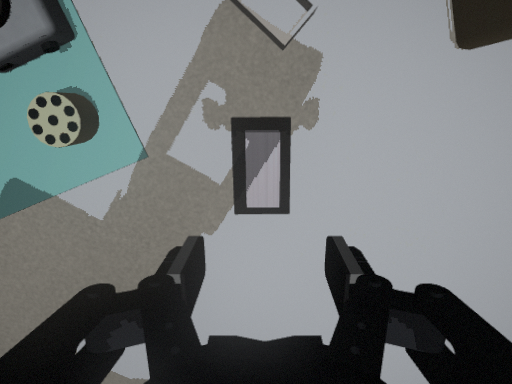

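play_rows --pt "-0.07 0.018 0 -0.001 -0.1 -0.001" --pt "-0.14 0.018 0 -0.001 -0.2 -0.001" --pt "-0.21 0.018 -0.01 -0.001 -0.3 -0.001" --pt "-0.28 0.018 -0.022 -0.001 -0.408 -0.001" --pt "-0.28 0.018 -0.022 -0.001 -0.408 -0.001" --pt "-0.28 0.018 -0.022 -0.001 -0.408 -0.001" --pt "-0.28 0.018 -0.022 -0.001 -0.408 -0.001" --grip 1

```text
clock: 27.55
tcp_pos: [0.538, -0.3338, 0.2368]
ee_rot: [-0.577, 1.891, -1.883]
ft_force: [-0.0, 0.1, -0.1]
width: 0.0854
```

```bash
python3 - <<'E'
from h import *
st()
c=bot.get_calibration('wrist'); im,d=bot.camera('wrist'); W=cloud(d,c)
cv2.imwrite('pics/s.png',im)
m=(W[...,2]>.024)&(W[...,2]<.038)&(abs(W[...,0]-.577)<.09)&(abs(W[...,1]+.357)<.09)
print(m.sum(),quad(m,c,.032),np.median(W[m>0][:,2]))
E
```

```text
t 27.55 tcp [ 0.538  -0.3338  0.2368] jaw -56.2 ydir [-0.005  0.003 -1.   ] w 0.0854 F [-0.   0.1 -0.1] q [-0.66  0.42  1.45 -0.    1.27  0.32]
1202 [ 578.1 -358.1   98.3   50.5   33.5] 0.0313877448778396
```

View pics/s.png

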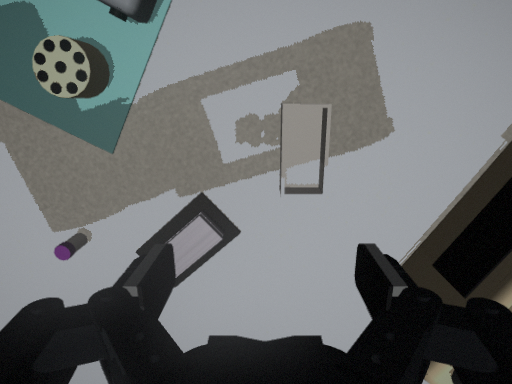

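```bash
python3 - <<'E'
from h import *
st()
for z in (.08,.030): print(row([.578,-.358,z],-56.4))
E
```

```text
t 27.6 tcp [ 0.5382 -0.3339  0.2372] jaw -56.2 ydir [-0.004  0.002 -1.   ] w 0.0851 F [ 0.5  0.3 -0.1] q [-0.66  0.42  1.45 -0.    1.27  0.32]
[-0.0401  0.314   0.0856  0.002   0.0019  0.001 ]
[-0.0403  0.414   0.086   0.002   0.0019  0.001 ]
```

play_rows --pt "-0.04 0.1 0.04 0.001 0.002 0.001" --pt "-0.04 0.2 0.086 0.001 0.002 0.001" --pt "-0.04 0.3 0.086 0.001 0.002 0.001" --pt "-0.04 0.34 0.086 0.001 0.002 0.001" --pt "-0.04 0.38 0.086 0.001 0.002 0.001" --pt "-0.04 0.41 0.086 0.001 0.002 0.001" --pt "-0.04 0.41 0.086 0.001 0.002 0.001" --pt "-0.04 0.41 0.086 0.001 0.002 0.001"

```text
clock: 28.6
tcp_pos: [0.5798, -0.359, 0.0342]
ee_rot: [-0.57, 1.885, -1.887]
ft_force: [-0.6, -0.1, -1.2]
width: 0.0855
```

```bash
python3 - <<'E'
from h import *
st()
c=bot.get_calibration('wrist'); im,d=bot.camera('wrist')
cv2.imwrite('pics/t.png',im)
E
```

```text
t 28.6 tcp [ 0.5798 -0.359   0.0342] jaw -56.3 ydir [ 0.002 -0.001 -1.   ] w 0.0855 F [-0.6 -0.1 -1.2] q [-0.66  0.7   1.5   0.    0.93  0.33]
```

View pics/t.png

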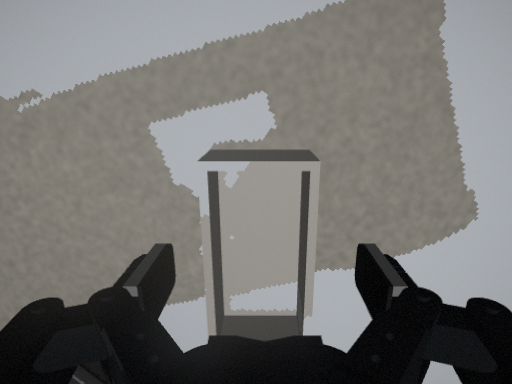

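play_rows --pt "0 0.008 0 0 0 0" --pt "0 0.008 0 0 0 0" --pt "0 0.008 0 0 0 0" --pt "0 0.008 0 0 0 0" --pt "0 0.008 0 0 0 0" --pt "0 0.008 0 0 0 0" --grip -0.3

```text
clock: 29.4
tcp_pos: [0.5793, -0.3587, 0.0294]
ee_rot: [-0.571, 1.886, -1.886]
ft_force: [0.6, -0.3, 5.2]
width: 0.0489
```

```bash
python3 - <<'E'
from h import *
st()
# mat frame target: mat center est from mixer & rack
mc=np.array([.549,.0145]); a=np.radians(6); Rm=np.array([[np.cos(a),-np.sin(a)],[np.sin(a),np.cos(a)]])
for q in ((-.045,0),(-.045,.12),(-.045,-.12)): print(q,mc+Rm@q)
E
```

```text
t 29.4 tcp [ 0.5793 -0.3587  0.0294] jaw -56.3 ydir [ 0.001  0.    -1.   ] w 0.0489 F [ 0.6 -0.3  5.2] q [-0.66  0.71  1.5   0.    0.93  0.33]
(-0.045, 0) [0.50424651 0.00979622]
(-0.045, 0.12) [0.4917031  0.12913885]
(-0.045, -0.12) [ 0.51678993 -0.10954641]
```

```bash
python3 - <<'E'
from h import *
for p,a in (([.57,-.35,.16],-57),([.505,.01,.17],-84),([.505,.01,.10],-84)): print(row(p,a))
E
```

```text
[ 5.600e-03 -2.611e-01 -2.470e-02 -1.000e-04  5.800e-03 -4.000e-04]
[-2.858e-01 -2.811e-01 -6.958e-01 -0.000e+00  2.308e-01 -4.000e-04]
[-2.856e-01 -1.411e-01 -6.959e-01 -0.000e+00  2.308e-01 -4.000e-04]
```

play_rows --pt "0 -0.02 0 0 0 0" --pt "0 -0.12 0 0 0 0" --pt "0 -0.22 -0.02 0 0.006 0" --pt "-0.1 -0.27 -0.2 0 0.07 0" --pt "-0.286 -0.281 -0.696 0 0.15 0" --pt "-0.286 -0.281 -0.696 0 0.231 0" --pt "-0.286 -0.281 -0.696 0 0.231 0" --pt "-0.286 -0.281 -0.696 0 0.231 0" --pt "-0.286 -0.281 -0.696 0 0.231 0" --pt "-0.286 -0.281 -0.696 0 0.231 0" --pt "-0.286 -0.281 -0.696 0 0.231 0"

```text
clock: 30.78
tcp_pos: [0.5052, 0.0101, 0.17]
ee_rot: [-0.113, 2.167, -2.167]
ft_force: [1.0, -0.6, -2.0]
width: 0.0488
```

```bash
python3 - <<'E'
from h import *
st()
c=bot.get_calibration('wrist'); im,d=bot.camera('wrist'); W=cloud(d,c)
cv2.imwrite('pics/u.png',im)
for n in ['mat','mixer','rack']:
    print(n,[(round(x['p'],2),np.round(x['location'],3).tolist()) for x in bot.tip_of(n,'wrist')][:2])
hsv=cv2.cvtColor(im,cv2.COLOR_BGR2HSV)
m=(W[...,2]>.047)&(W[...,2]<.055)&(W[...,0]>.54)&(W[...,1]>.05)
m=cv2.morphologyEx(m.astype(np.uint8),cv2.MORPH_OPEN,np.ones((3,3))); print(m.sum(),quad(m,c,.053))
for z in (.06,.0335): print(row([.505,.01,z],-84))
E
```

```text
t 30.77 tcp [0.5052 0.0101 0.17  ] jaw -84.0 ydir [ 0.001 -0.    -1.   ] w 0.0488 F [ 1.  -0.6 -2. ] q [-0.12  0.32  1.81  0.    1.01  1.35]
mat [(0.6, [0.551, 0.015, -0.001]), (0.26, [0.516, -0.113, 0.026])]
mixer [(0.59, [0.627, -0.096, -0.0])]
rack [(0.58, [0.598, 0.143, 0.001])]
16478 [596.2 138.6 125.   75.  -84.5]
[ 5.000e-04  2.193e-01 -2.100e-03  1.000e-04 -1.100e-03 -2.000e-04]
[ 6.000e-04  2.723e-01 -2.100e-03  1.000e-04 -1.100e-03 -2.000e-04]
```

View pics/u.png

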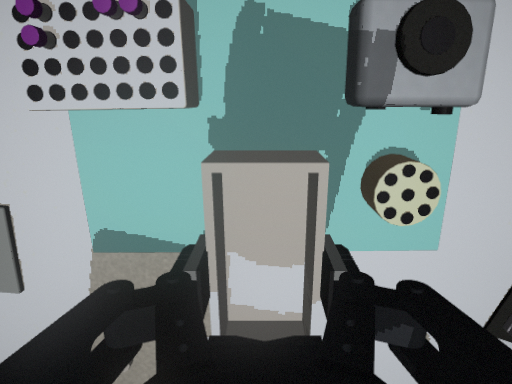

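play_rows --pt "0 0.1 -0.002 0 0 0" --pt "0 0.2 -0.002 0 0 0" --pt "0 0.24 -0.002 0 0 0" --pt "0 0.262 -0.002 0 0 0" --pt "0 0.272 -0.002 0 0 0" --pt "0 0.275 -0.002 0 0 0" --pt "0 0.275 -0.002 0 0 0"

```text
clock: 31.85
tcp_pos: [0.5055, 0.0112, 0.0329]
ee_rot: [-0.111, 2.167, -2.167]
ft_force: [-0.2, -0.1, -0.5]
width: 0.0486
```

```bash
python3 - <<'E'
from h import *
st()
E
```

```text
t 31.85 tcp [0.5055 0.0112 0.0329] jaw -84.0 ydir [ 0.002  0.    -1.   ] w 0.0486 F [-0.2 -0.1 -0.5] q [-0.11  0.54  1.92  0.    0.68  1.35]
```

Nearly at contact; go 1 mm lower, release, and rise.

play_rows --pt "0 0.002 0 0 0 0" --pt "0 0.002 0 0 0 0"

```text
clock: 32.1
tcp_pos: [0.5055, 0.0112, 0.0324]
ee_rot: [-0.111, 2.167, -2.167]
ft_force: [-1.7, 0.3, 6.7]
width: 0.0488
```

play_rows --pt "0 0 0 0 0 0" --pt "0 0 0 0 0 0" --pt "0 0 0 0 0 0" --pt "0 -0.1 0 0 0 0" --pt "0 -0.2 0 0 0 0" --pt "0 -0.32 0 0 0 0" --pt "0 -0.4 0 0 0 0" --pt "0 -0.4 0 0 0 0" --grip 1

```text
clock: 33.1
tcp_pos: [0.5071, 0.011, 0.2347]
ee_rot: [-0.105, 2.163, -2.165]
ft_force: [-0.0, -0.2, -0.9]
width: 0.0853
```

```bash
python3 - <<'E'
from h import *
st()
c=bot.get_calibration('wrist'); im,d=bot.camera('wrist'); W=cloud(d,c)
cv2.imwrite('pics/v.png',im)
m=(W[...,2]>.03)&(W[...,2]<.038)&(abs(W[...,0]-.505)<.08)&(abs(W[...,1]-.01)<.06)
print(quad(m,c,.035),np.median(W[m>0][:,2]))
m=(W[...,2]>.047)&(W[...,2]<.055)&(W[...,0]>.54)&(W[...,1]>.05)
m=cv2.morphologyEx(m.astype(np.uint8),cv2.MORPH_OPEN,np.ones((3,3))); print('rack',m.sum(),quad(m,c,.053))
for p,a in (([.395,.313,.20],-87),): print(row(p,a))
E
```

```text
t 33.1 tcp [0.5071 0.011  0.2347] jaw -84.0 ydir [ 0.008 -0.    -1.   ] w 0.0853 F [-0.  -0.2 -0.9] q [-0.12  0.24  1.74  0.    1.16  1.35]
[506.3  10.3  99.1  49.9   6. ] 0.034343731727086935
rack 10762 [599.  139.  124.1  79.4 -83.4]
[ 1.572e-01  6.430e-02 -6.235e-01 -1.000e-04  2.490e-02 -1.700e-03]
```

View pics/v.png

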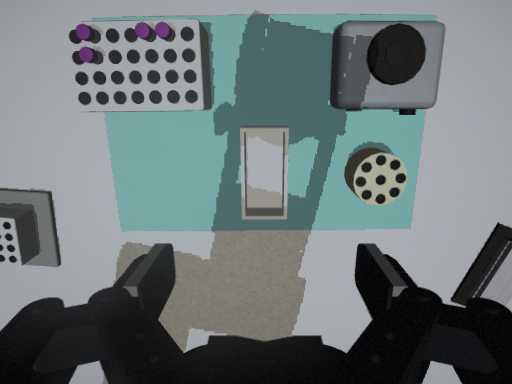

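play_rows --pt "0.08 0 -0.3 0 0.025 0" --pt "0.157 0.064 -0.623 0 0.025 0" --pt "0.157 0.064 -0.623 0 0.025 0" --pt "0.157 0.064 -0.623 0 0.025 0" --pt "0.157 0.064 -0.623 0 0.025 0" --pt "0.157 0.064 -0.623 0 0.025 0" --pt "0.157 0.064 -0.623 0 0.025 0" --pt "0.157 0.064 -0.623 0 0.025 0"

```text
clock: 34.15
tcp_pos: [0.3945, 0.3114, 0.1989]
ee_rot: [-0.056, 2.195, -2.197]
ft_force: [-0.1, -0.4, -0.0]
width: 0.0855
```

```bash
python3 - <<'E'
from h import *
st()
c=bot.get_calibration('wrist'); im,d=bot.camera('wrist'); W=cloud(d,c)
cv2.imwrite('pics/x.png',im)
for z0,z1 in((.034,.045),(.005,.012)):
    m=(W[...,2]>z0)&(W[...,2]<z1)&(abs(W[...,0]-.4)<.08)&(abs(W[...,1]-.315)<.07)
    m=cv2.morphologyEx(m.astype(np.uint8),cv2.MORPH_CLOSE,np.ones((3,3)))
    print(z0,m.sum(),np.median(W[m>0][:,2]),quad(m,c,np.median(W[m>0][:,2])))
for z in (.10,.036): print(row([.399,.3136,z],-87))
E
```

```text
t 34.15 tcp [0.3945 0.3114 0.1989] jaw -87.1 ydir [-0.    -0.001 -1.   ] w 0.0855 F [-0.1 -0.4 -0. ] q [ 0.53  0.28  1.78 -0.    1.08  2.05]
0.034 3999 nan [nan nan  0.  0.  0.]
0.005 4932 nan [nan nan  0.  0.  0.]
[-8.700e-03  1.982e-01 -4.100e-03 -1.000e-04 -1.000e-03  0.000e+00]
[-8.700e-03  3.262e-01 -4.100e-03 -1.000e-04 -1.000e-03  0.000e+00]
```

View pics/x.png

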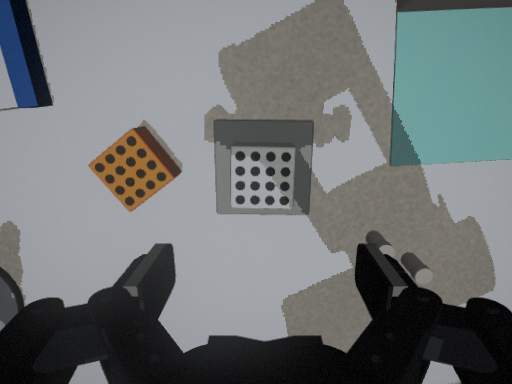

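```bash
python3 - <<'E'
from h import *
c=bot.get_calibration('wrist'); im,d=bot.camera('wrist'); W=cloud(d,c)
m=(W[...,2]>.034)&(W[...,2]<.045)&(abs(W[...,0]-.4)<.08)&(abs(W[...,1]-.315)<.07)
print(quad(m,c,.04), W[240,378],W[265,417])
E
```

```text
[398.9 312.8  60.   59.5   1.8] [0.33363175 0.18771525 0.02427604] [0.30951828 0.14400165 0.03053608]
```

play_rows --pt "-0.009 0.1 -0.004 0 0 0" --pt "-0.009 0.2 -0.004 0 0 0" --pt "-0.009 0.25 -0.004 0 0 0" --pt "-0.009 0.3 -0.004 0 0 0" --pt "-0.009 0.324 -0.004 0 0 0" --pt "-0.009 0.324 -0.004 0 0 0" --pt "-0.009 0.324 -0.004 0 0 0"

```text
clock: 35.12
tcp_pos: [0.3995, 0.3153, 0.0382]
ee_rot: [-0.055, 2.196, -2.193]
ft_force: [1.0, -0.4, -0.4]
width: 0.0855
```

```bash
python3 - <<'E'
from h import *
st()
c=bot.get_calibration('wrist'); im,d=bot.camera('wrist')
cv2.imwrite('pics/y.png',im)
E
```

```text
t 35.12 tcp [0.3995 0.3153 0.0382] jaw -87.0 ydir [ 0.002  0.001 -1.   ] w 0.0855 F [ 1.  -0.4 -0.4] q [0.53 0.53 1.91 0.   0.7  2.05]
```

View pics/y.png

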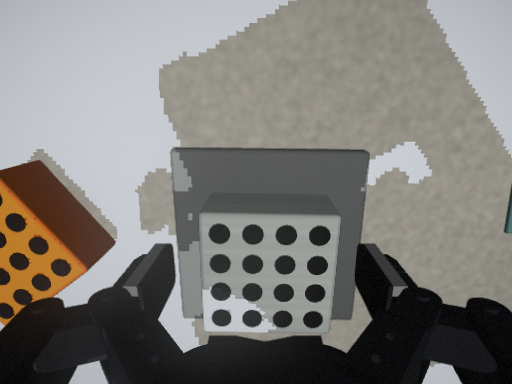

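play_rows --pt "0 0.003 0.004 0 0 0" --pt "0 0.003 0.004 0 0 0" --pt "0 0.003 0.004 0 0 0" --pt "0 0.003 0.004 0 0 0" --pt "0 0.003 0.004 0 0 0" --grip -0.2

```text
clock: 35.8
tcp_pos: [0.3991, 0.3132, 0.0367]
ee_rot: [-0.056, 2.195, -2.194]
ft_force: [-0.5, -1.4, 7.2]
width: 0.059
```

```bash
python3 - <<'E'
from h import *
st()
for p,a in (([.42,.28,.17],-86),([.491,.1285,.17],-84)): print(row(p,a))
E
```

```text
t 35.8 tcp [0.3991 0.3132 0.0367] jaw -87.0 ydir [ 0.001  0.001 -1.   ] w 0.059 F [-0.5 -1.4  7.2] q [0.53 0.53 1.91 0.   0.69 2.05]
[-0.0387 -0.2665  0.0683  0.0004 -0.0085 -0.0006]
[-0.1648 -0.2666  0.3783  0.0004 -0.0252 -0.0006]
```

play_rows --pt "0 -0.02 0 0 0 0" --pt "0 -0.12 0 0 0 0" --pt "0 -0.22 0.02 0 0 0" --pt "-0.06 -0.266 0.12 0 -0.01 0" --pt "-0.165 -0.266 0.378 0 -0.025 0" --pt "-0.165 -0.266 0.378 0 -0.025 0" --pt "-0.165 -0.266 0.378 0 -0.025 0" --pt "-0.165 -0.266 0.378 0 -0.025 0" --pt "-0.165 -0.266 0.378 0 -0.025 0"

```text
clock: 36.92
tcp_pos: [0.4899, 0.1298, 0.1687]
ee_rot: [-0.115, 2.169, -2.167]
ft_force: [-1.2, 0.8, -2.6]
width: 0.0589
```

```bash
python3 - <<'E'
from h import *
st()
c=bot.get_calibration('wrist'); im,d=bot.camera('wrist')
cv2.imwrite('pics/z.png',im)
for z in (.06,.0317): print(row([.491,.1285,z],-84))
E
```

```text
t 36.92 tcp [0.4899 0.1298 0.1687] jaw -84.0 ydir [-0.001  0.001 -1.   ] w 0.0589 F [-1.2  0.8 -2.6] q [0.12 0.33 1.81 0.   1.01 1.59]
[-0.002   0.2173  0.0033  0.0005  0.0006  0.0003]
[-0.0021  0.2739  0.0034  0.0005  0.0006  0.0003]
```

View pics/z.png

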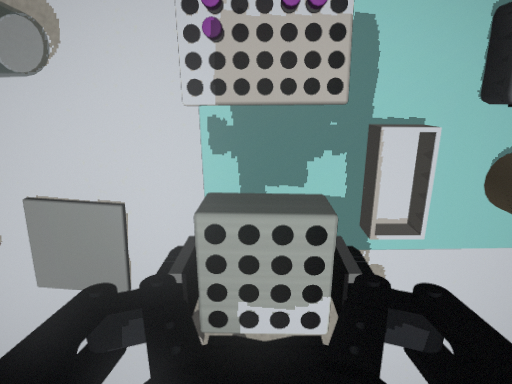

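play_rows --pt "-0.002 0.1 0.002 0 0 0" --pt "-0.002 0.2 0.002 0 0 0" --pt "-0.002 0.24 0.002 0 0 0" --pt "-0.002 0.262 0.002 0 0 0" --pt "-0.002 0.274 0.002 0 0 0" --pt "-0.002 0.275 0.002 0 0 0" --pt "-0.002 0.275 0.002 0 0 0"

```text
clock: 37.85
tcp_pos: [0.4928, 0.1281, 0.032]
ee_rot: [-0.111, 2.167, -2.166]
ft_force: [0.5, -0.1, -2.8]
width: 0.0589
```

```bash
python3 - <<'E'
from h import *
st()
E
```

```text
t 37.85 tcp [0.4928 0.1281 0.032 ] jaw -84.0 ydir [ 0.002  0.001 -1.   ] w 0.0589 F [ 0.5 -0.1 -2.8] q [0.12 0.54 1.91 0.   0.68 1.58]
```

play_rows --pt "0.003 0 0 0 0 0" --pt "0.003 0.001 0 0 0 0" --pt "0.003 0.002 0 0 0 0" --pt "0.003 0.002 0 0 0 0"

```text
clock: 38.35
tcp_pos: [0.491, 0.1277, 0.0318]
ee_rot: [-0.111, 2.168, -2.166]
ft_force: [-2.5, 0.4, 14.2]
width: 0.0589
```

```bash
python3 - <<'E'
from h import *
st()
E
```

```text
t 38.35 tcp [0.491  0.1277 0.0318] jaw -84.0 ydir [ 0.002  0.001 -1.   ] w 0.0589 F [-2.5  0.4 14.2] q [0.12 0.54 1.92 0.   0.68 1.58]
```

Down on the mat; release and rise high, pulling back a little for a final look.

play_rows --pt "0 0 0 0 0 0" --pt "0 0 0 0 0 0" --pt "0 0 0 0 0 0" --pt "0 -0.1 0 0 0 0" --pt "0 -0.2 0 0 0 0" --pt "0 -0.32 0 0 0 0" --pt "0 -0.44 0.1 0 0 0" --pt "0.05 -0.5 0.22 0 0 0" --pt "0.05 -0.5 0.22 0 0 0" --pt "0.05 -0.5 0.22 0 0 0" --pt "0.05 -0.5 0.22 0 0 0" --grip 1

```text
clock: 39.72
tcp_pos: [0.4768, 0.016, 0.2796]
ee_rot: [-0.114, 2.169, -2.167]
ft_force: [0.1, 0.1, -1.2]
width: 0.0853
```

```bash
python3 - <<'E'
from h import *
st()
c=bot.get_calibration('wrist'); im,d=bot.camera('wrist'); W=cloud(d,c)
cv2.imwrite('pics/fin.png',im)
def meas(n,z0,z1,x,y,r,z):
    m=(W[...,2]>z0)&(W[...,2]<z1)&(abs(W[...,0]-x)<r)&(abs(W[...,1]-y)<r)
    print(n,m.sum(),quad(m,c,z))
meas('block',.03,.039,.491,.128,.05,.035)
meas('trough',.03,.039,.506,.010,.06,.035)
meas('insert',.037,.047,.516,-.11,.04,.043)
meas('mixer',.041,.049,.625,-.098,.07,.048)
meas('rack',.047,.055,.6,.14,.08,.053)
h=cv2.cvtColor(im,cv2.COLOR_BGR2HSV)
im2,d2=bot.camera('top'); cv2.imwrite('pics/fintop.png',im2)
ct=bot.get_calibration('top')
for n in ['beaker','block_c','insert_c','trough_c','rack','mixer','mat','rest','plate_top_c']:
    print(n,[(round(x['p'],2),np.round(x['location'],3).tolist()) for x in bot.tip_of(n,'top')][:2])
E
```

```text
t 39.73 tcp [0.4768 0.016  0.2796] jaw -84.0 ydir [-0.001  0.001 -1.   ] w 0.0853 F [ 0.1  0.1 -1.2] q [-0.11  0.15  1.73  0.    1.26  1.35]
block 2478 [490.5 125.5  59.7  57.9 -84.3]
trough 894 [505.4  10.2  98.4  50.    6. ]
insert 1899 [ 515.6 -110.3   57.1   55.7   54.6]
mixer 4611 [623.6 -95.8  98.9  77.  -83.2]
rack 8581 [597.  139.3 124.2  78.  -84.6]
beaker [(0.86, [0.588, 0.358, -0.001])]
block_c [(0.79, [0.395, 0.44, 0.018]), (0.58, [0.488, 0.128, 0.022])]
insert_c [(0.72, [0.587, 0.356, -0.003]), (0.65, [0.512, -0.107, 0.02])]
trough_c [(0.55, [0.503, 0.011, 0.019])]
rack [(0.61, [0.598, 0.14, 0.003])]
mixer [(0.81, [0.628, -0.1, 0.004])]
mat [(0.83, [0.548, 0.016, -0.006])]
rest [(0.92, [0.397, -0.306, -0.004])]
plate_top_c [(0.38, [0.401, -0.306, 0.009])]
```

View pics/fin.png

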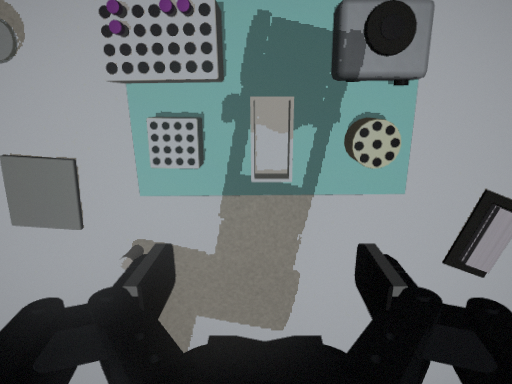

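View pics/fintop.png

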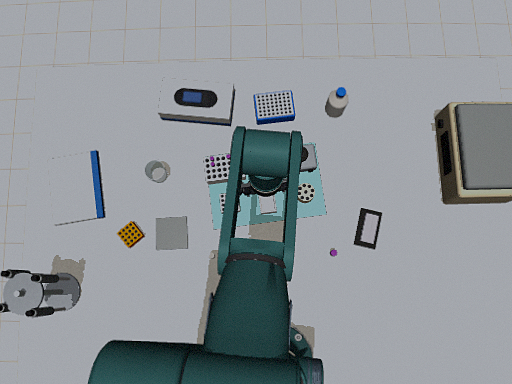

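```bash
python3 - <<'E'
from h import *
print(bot.close_job())
E
```

```text
the job is handed in; nothing more can be done
None
```

The stack is unloaded, the trough is placed, and I handed the job in at about 40 s of robot time with the gripper open and touching nothing. No verdict was reported.

| Item | Last measurement (wrist camera unless noted) |
|---|---|
| Plates | Upper plate as it now lies is centred at (0.401, −0.3095), yaw about −15°, and the one under it at (0.402, −0.309). Both are within about 2 mm of the rest and 1–2 mm of each other. |
| Block | At (0.4905, 0.1255–0.128), within about 4 mm of its spot in front of the rack and 1° of square. |
| Insert | At (0.516, −0.110), within about 2 mm of its spot in front of the mixer. |
| Trough | At (0.505, 0.010), yaw 6° like the mat. It is about 116 mm from the block and 121 mm from the insert. |
| Beaker | The top camera puts it at (0.588, 0.358), the same as at the start. |

- **Lower plate direction:** The text says the upper plate lay crosswise to the lower one, but the images showed the two nearly parallel. I gripped the lower plate as the images showed it.
- **Network errors:** In the last top view the networks ranked the orange look-alike first for the block and the beaker first for the insert. Their second answers agreed with the wrist measurements to about 5 mm.
- **Order of the plates:** The two plates swapped order in the pile, so the former lower plate is now on top.

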